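# Pry the relay box open, load the relays and clamp them

### The job

Get the relay box ready for the meter test: with the orange flat pry tool in the notch of the box's front rim, lever up the snapped-in grey cover, then lay the cover flat, ribbed side up, in the middle of the blue mat and put the tool back on the green mat. Swing the red clamp inside the box fully open, load every yellow relay from the green mat upright into a bay of its own, fully down, and swing the clamp fully shut over them, without disturbing the meter, battery and lamp.

Things in the scene. Friction and masses are not known exactly. Their poses are not given: they have to be found in the camera images.
- relaybox: Black open-topped relay box, fixed, 136 (x) x 228 (y) x 100 mm high, walls 8 mm; origin under its centre, z up, front (-x, with the notch) towards the robot. Inner floor 30 mm up. The cover lies inside the rim on four corner posts, its top 1 mm below the rim. Two orange spring clips on the side walls (at x = -16 mm, 24 mm long) hook 3 mm over the cover's sides and stand up to 112 mm above the bench.
- notch (a point): The notch: a gap 40 mm wide (y) in the top of the front wall, open above. The point is the middle of the outer edge of the gap's floor, 87.5 mm above the bench: the fulcrum; axes as the box. The fitted cover's edge begins 10 mm further in (+x), its underside 95 mm above the bench, so the slot is 7.5 mm high; under the cover it is free to 45 mm in from this point.
- cover: Grey loose cover plate 116 (x) x 210 (y) x 4 mm, about 0.12 kg, origin under its centre, axes as the box when fitted; yellow mark on top at the notch. Raising its front edge pushes the spring clips outwards (about 20 N at the edge in all); once its front edge is some 10 mm up they let go, press on its sides and keep it propped up, and it lifts off freely by the rib.
- cover_edge (a point): Middle of the cover's front (notch side) edge, at the underside; 58 mm from the cover's centre; when fitted it is 95 mm above the bench.
- cover_rib (a point): Centre of the grip rib on top of the cover: 70 mm long (x), 16 mm wide (y), 18 mm high, from 4 to 22 mm above the cover's underside; the point is 13 mm above the underside. Axes as the cover.
- clamp (a joint): Red clamp lever inside the box, hinged at the back: 0 = shut (lying level), grows as it swings up and back, 1.75 = fully open (just past upright). Stays where it is left; about 1 N moves it at the tab.
- clamp_hinge (a point): Point on the clamp's hinge axis in line with its arm, 86 mm above the bench; the axis is the box's y. Axes as the box.
- clamp_tab (a point): Where to take the clamp: near the free end of its arm, a bar 12 x 12 mm, 102 mm long, whose end is 9 mm beyond this point; 93 mm from the hinge towards the front when shut. The arm runs at y = +29 mm of the box, between two bays. A cross bar (10 x 148 x 8 mm along y, 55 mm from the hinge) lies over the bays, its underside 80 mm above the bench when shut.
- prytool: Orange pry tool, 175 mm long along its x, origin under the front end of the handle; lies on the handle's flat, blade along +x. Handle 100 x 30 (y) x 26 mm high; blade 75 mm long, 24 mm wide (y), 4 mm thick, at mid height (13 mm above the underside). 0.10 to 0.16 kg.
- tool_grip (a point): Grip point in the handle, at mid height, 35 mm behind the blade's root and 110 mm behind the tip. Axes as the tool.
- tool_tip (a point): Middle of the blade's tip, at half the blade's thickness.
- greenmat: Green mat 230 (x) x 270 (y) x 3 mm, fixed, left or right of the box, with the tool and the relays on it; origin under its centre.
- bluemat: Empty blue mat 230 (x) x 270 (y) x 3 mm, fixed, on the other side, for the cover; origin under its centre.
- multimeter: Bystander: red multimeter 140 x 75 x 32 mm, beyond the box.
- battery: Bystander: grey battery 70 x 150 x 90 mm, beyond the box.
- lamp: Bystander: indicator lamp, 56 mm wide, 90 mm high.
- relay0_mid (a point): Centre of yellow relay 0 (2 or 3 relays are present), 60 (x) x 32 (y) x 46 mm high (z), 70 g; black base, weight low down; lies 23 mm above its underside. Either way round will do in a bay.
- relay1_mid (a point): Centre of yellow relay 1 (2 or 3 relays are present), 60 (x) x 32 (y) x 46 mm high (z), 70 g; black base, weight low down; lies 23 mm above its underside. Either way round will do in a bay.
- relay2_mid (a point): Centre of yellow relay 2 (2 or 3 relays are present), 60 (x) x 32 (y) x 46 mm high (z), 70 g; black base, weight low down; lies 23 mm above its underside. Either way round will do in a bay.
- bay0 (a point): Centre of the floor of the right (-y) bay in the box, 30 mm above the bench: a pocket 66 (x) x 38 (y) mm, 12 mm deep, 58 mm from the next bay. Axes as the box.
- bay1 (a point): Centre of the floor of the middle bay in the box, 30 mm above the bench: a pocket 66 (x) x 38 (y) mm, 12 mm deep, 58 mm from the next bay. Axes as the box.
- bay2 (a point): Centre of the floor of the left (+y) bay in the box, 30 mm above the bench: a pocket 66 (x) x 38 (y) mm, 12 mm deep, 58 mm from the next bay. Axes as the box.
Mind the look-alikes: they are no part of the job. Leave any turquoise look-alike of the part that bears relay2_mid alone. Leave any pink look-alike of the part that bears relay1_mid alone.

How it is judged:
On the way, in this order (a step that is already met when the one before it is completed fails the run):
1. the cover's front edge is levered up out of the clips by the tool (8 mm or more, tool pressing on it) (z of cover_edge in the frame of relaybox between 0.103 and 0.125 m and distance between tool_tip and cover_edge below 0.05 m and contact force between prytool and cover above 0.3 N), for 0.05 s.
2. the clamp is swung open (1.4 rad or more) (value of joint clamp above 1.4 rad), for 0.2 s.
3. every relay is seated in a bay with the clamp still open (((horizontal distance between relay0_mid and bay0 below 0.007 m and z of relay0_mid in the frame of bay0 below 0.026 m and angle between relay0_mid's own z axis and vertical below 0.1 rad) or (horizontal distance between relay0_mid and bay1 below 0.007 m and z of relay0_mid in the frame of bay1 below 0.026 m and angle between relay0_mid's own z axis and vertical below 0.1 rad) or (horizontal distance between relay0_mid and bay2 below 0.007 m and z of relay0_mid in the frame of bay2 below 0.026 m and angle between relay0_mid's own z axis and vertical below 0.1 rad)) and ((horizontal distance between relay1_mid and bay0 below 0.007 m and z of relay1_mid in the frame of bay0 below 0.026 m and angle between relay1_mid's own z axis and vertical below 0.1 rad) or (horizontal distance between relay1_mid and bay1 below 0.007 m and z of relay1_mid in the frame of bay1 below 0.026 m and angle between relay1_mid's own z axis and vertical below 0.1 rad) or (horizontal distance between relay1_mid and bay2 below 0.007 m and z of relay1_mid in the frame of bay2 below 0.026 m and angle between relay1_mid's own z axis and vertical below 0.1 rad)) and ((horizontal distance between relay2_mid and bay0 below 0.007 m and z of relay2_mid in the frame of bay0 below 0.026 m and angle between relay2_mid's own z axis and vertical below 0.1 rad) or (horizontal distance between relay2_mid and bay1 below 0.007 m and z of relay2_mid in the frame of bay1 below 0.026 m and angle between relay2_mid's own z axis and vertical below 0.1 rad) or (horizontal distance between relay2_mid and bay2 below 0.007 m and z of relay2_mid in the frame of bay2 below 0.026 m and angle between relay2_mid's own z axis and vertical below 0.1 rad)) and value of joint clamp above 1.2 rad), for 0.2 s.
At the end, for the whole second after the job is handed in: Cover flat, rib up, on the blue mat within 60 mm of its middle each way; tool lying on the green mat; every relay present upright in a bay (7 mm of its middle, at most 3 mm off its floor); clamp shut to under 0.08 rad; cover and tool at rest (x of cover_rib in the frame of bluemat between -0.06 and 0.06 m and y of cover_rib in the frame of bluemat between -0.06 and 0.06 m and z of cover_rib in the frame of bluemat between 0.012 and 0.022 m and angle between cover_rib's own z axis and vertical below 0.1 rad and x of tool_grip in the frame of greenmat between -0.11 and 0.11 m and y of tool_grip in the frame of greenmat between -0.13 and 0.13 m and z of tool_grip in the frame of greenmat below 0.03 m and value of joint clamp below 0.08 rad and ((horizontal distance between relay0_mid and bay0 below 0.007 m and z of relay0_mid in the frame of bay0 below 0.026 m and angle between relay0_mid's own z axis and vertical below 0.1 rad) or (horizontal distance between relay0_mid and bay1 below 0.007 m and z of relay0_mid in the frame of bay1 below 0.026 m and angle between relay0_mid's own z axis and vertical below 0.1 rad) or (horizontal distance between relay0_mid and bay2 below 0.007 m and z of relay0_mid in the frame of bay2 below 0.026 m and angle between relay0_mid's own z axis and vertical below 0.1 rad)) and ((horizontal distance between relay1_mid and bay0 below 0.007 m and z of relay1_mid in the frame of bay0 below 0.026 m and angle between relay1_mid's own z axis and vertical below 0.1 rad) or (horizontal distance between relay1_mid and bay1 below 0.007 m and z of relay1_mid in the frame of bay1 below 0.026 m and angle between relay1_mid's own z axis and vertical below 0.1 rad) or (horizontal distance between relay1_mid and bay2 below 0.007 m and z of relay1_mid in the frame of bay2 below 0.026 m and angle between relay1_mid's own z axis and vertical below 0.1 rad)) and ((horizontal distance between relay2_mid and bay0 below 0.007 m and z of relay2_mid in the frame of bay0 below 0.026 m and angle between relay2_mid's own z axis and vertical below 0.1 rad) or (horizontal distance between relay2_mid and bay1 below 0.007 m and z of relay2_mid in the frame of bay1 below 0.026 m and angle between relay2_mid's own z axis and vertical below 0.1 rad) or (horizontal distance between relay2_mid and bay2 below 0.007 m and z of relay2_mid in the frame of bay2 below 0.026 m and angle between relay2_mid's own z axis and vertical below 0.1 rad)) and linear speed of each of cover, prytool below 0.02 m/s); the robot touches nothing.
It fails at once if the multimeter is moved more than 30 mm (distance of multimeter from where it was at the start of the episode above 0.03 m).
It fails at once if the battery is moved more than 30 mm (distance of battery from where it was at the start of the episode above 0.03 m).
It fails at once if the lamp is moved more than 30 mm (distance of lamp from where it was at the start of the episode above 0.03 m).
Of relay0, relay1, relay2 only 2 to 3 are there at a start; the rules pass over those that are not, and their reading is None.
At some moment in a run one of prytool, relay0, relay1, relay2 may be knocked a few centimetres aside while the robot is not near it.
It also fails if it takes over 210 s, if anything falls off the work surface, if the arm or the gripper's body presses on something with over 40 N, if the wrist force passes 120 N, or if a joint passes its speed limit or range.

### The arm

A 6-joint arm with a two-finger parallel gripper is mounted at the origin on the work surface. World frame = base frame: x ahead of the robot, y to its left, z up, the work surface at z = 0. Lengths are in m, angles in rad, forces in N, time in s.
With the tool pointing down it reaches from about 0.275 to 0.975 m from the base axis. Payload 8.4 kg.
Tool frame: the origin (TCP) lies between the finger pads; the fingertips stand manip.tcp_to_tips ahead of it and the grasp point (between the pads) lies 2 mm behind it (manip.tcp_to_tips is the distance from the TCP to the fingertips, in m); z points along the fingers, y is the line along which they close (so a half turn about z gives the same grasp; the last joint's range is limited). The gripper opens to 92 mm and grips with 3 to 60 N. Pads are 20 mm wide; open, the fingers measure 128 mm over their backs; the gripper's body (75 mm by 189 mm) begins 69 mm behind the grasp point.
Start: joints at [1.162, 0.353, 1.633, -0, 1.155, -0.002], TCP at [0.247, 0.574, 0.232] pointing down, gripper open.
Joint ranges: [-2.63, 2.63], [-0.92, 2.1], [0.06, 2.66], [-1.3, 4.44], [0, 2.69], [-3.02, 3.02]. Speed limits (rad/s): [2.22, 2.22, 2.79, 3.14, 3.14, 3.14].

### API

Orientations are given as [roll, pitch, yaw] about the fixed x, y, z axes, in that order (R = Rz(yaw) Ry(pitch) Rx(roll)).
In Python, from rig import manip gives the robot as it stands.
- The arm moves only by the tool jog_arm, never from a script. Its argument "plan" is a list of rows, each a list of 3 entries, a list of its own where there are three numbers: the shift along the tool's x, y, z in cm, then the turn, a rotation vector about the tool's x, y, z in rad, then the opening, from -1 (shut) to 1 (fully open), so that 0 is half open. In form: [[[dx, dy, dz], [wx, wy, wz], jaw], ...]. A call has 1 to 12 rows; each row shifts and turns the commanded pose from where the row before left it, along the tool's axes as they then stand; what a row does not reach is not made up. A row lasts 1/8 s, in which the tool goes at most 62.5 mm and 10.7 degrees, less where a joint would pass 70% of its speed; a pose out of reach is approached as far as the arm can. A call with a gripper value outside its range is refused whole. The fingers move at their own pace and stop on an object; "grip_force" is the grip in N (left out, the last holds). Time passes only in rows, so rows that do not move let the fingers close. It gives the time, the measured TCP pose, the force, the opening and the grip force at its end, in the units of the state.
- manip.get_obs(): the state, without advancing time (a new reading comes with each control period).
- manip.grab_frame(name): name is "scene" or "top" or "wrist"; returns a dict with "color" (480x640x3 uint8, red, green, blue), "z_map" (480x640 float32, m along the optical axis (not along the pixel's ray), 0 where there is no reading), "K" (3x3 intrinsics, pixels), "dist" ([k1, k2, p1, p2, k3] as OpenCV has them; the pictures are not rectified), "extrinsics" (4x4, takes a point from world to camera coordinates). Camera axes: x right, y down, z forward; pixel columns grow to the right and rows downward; lengths in m; the calibration is good to about 2 mm. A picture is of the moment at which its call begins.
- manip.job_done(): hands the job in; it is judged then, once.
The state is a dict: "t": time; "qpos": joint angles; "qd": joint speeds; "tau": joint torques, N m; "position": TCP position; "tool_rot": TCP orientation; "contact_force": force on the tool from outside, world axes, zero at the start; "torque": the same for the moment, N m; "grip_width": finger opening in m; "finger_force": force on a finger pad.
Only numpy, scipy, OpenCV 4.12 (cv2) and the standard library are available. Lean on these libraries where they do the work, as an engineer would, in place of code of your own. Each camera call takes 0.05 s, during which the arm holds its last target. There are 200 camera calls.

## Working session

There is one attempt and no reset: what is moved stays moved. The work goes in short steps, Python scripts to look and compute and a tool call to move; the robot and the scene stay as the last step left them, time stands still between calls to the robot, and variables do not carry over. Pictures are saved under pics/ and viewed, at most 14 in all, crops included, and the job is handed in when it is done.

Besides the shell and the picture viewer there is one more tool, called after ">>>" in YAML: its name, and indented under it one key for each argument. jog_arm: Moves the arm, as the interface text tells. Its arguments: {"type":"object","properties":{"plan":{"type":"array"},"grip_force":{"type":"number"}},"required":["plan"]}

```bash
ls; mkdir -p pics; cat > h.py <<'E'
import numpy as np, cv2
from rig import manip
from scipy.spatial.transform import Rotation as Ro
def grab(n):
    return manip.grab_frame(n)
def save(f,p,box=None,sc=1):
    im=f["color"][:,:,::-1]
    if box: x0,y0,x1,y1=box; im=im[y0:y1,x0:x1]
    cv2.imwrite("pics/"+p,cv2.resize(im,None,fx=sc,fy=sc,interpolation=cv2.INTER_CUBIC))
def ray(f,uv):
    uv=np.asarray(uv,float).reshape(-1,1,2)
    n=cv2.undistortPoints(uv,np.array(f["K"]),np.array(f["dist"])).reshape(-1,2)
    E=np.array(f["extrinsics"]);R=E[:3,:3];t=E[:3,3]
    d=np.c_[n,np.ones(len(n))]@R
    return -R.T@t,d
def plane(f,uv,z):
    c,d=ray(f,uv); return c+d*((z-c[2])/d[:,2])[:,None]
def depth(f,uv):
    uv=np.asarray(uv,float).reshape(-1,2); c,d=ray(f,uv)
    z=f["z_map"][uv[:,1].astype(int),uv[:,0].astype(int)]
    return c+d*z[:,None]
def proj(f,P):
    E=np.array(f["extrinsics"]);r,_=cv2.Rodrigues(E[:3,:3])
    return cv2.projectPoints(np.asarray(P,float).reshape(-1,1,3),r,E[:3,3],np.array(f["K"]),np.array(f["dist"]))[0].reshape(-1,2)
def state():
    o=manip.get_obs(); print({k:np.round(o[k],4).tolist() for k in ("t","position","tool_rot","contact_force","grip_width","finger_force","qpos")})
    return o
E
python3 - <<'E'
from h import *
o=state(); print(o.keys(),manip.tcp_to_tips)
for n in("scene","top"):
    f=grab(n); save(f,n+"0.png"); print(n,np.round(f["extrinsics"],3).tolist(),f["K"][0][0])
    np.savez(n+"0.npz",**f)
E
```

```text
pics
{'t': 0.0, 'position': [0.2471, 0.5736, 0.2309], 'tool_rot': [-3.1402, 0.0, 2.7348], 'contact_force': [0.4868, 0.6142, -0.7969], 'grip_width': 0.092, 'finger_force': 0.0, 'qpos': [1.1616, 0.3537, 1.6341, -0.0, 1.1552, -0.0024]}
dict_keys(['t', 'qpos', 'qd', 'tau', 'position', 'tool_rot', 'contact_force', 'torque', 'finger_force', 'grip_width']) 0.017
scene [[-0.082, 0.996, 0.017, -0.025], [0.576, 0.061, -0.815, -0.256], [-0.813, -0.058, -0.579, 1.837], [0.0, 0.0, 0.0, 1.0]] 563.5163634768504
top [[-0.01, -1.0, -0.006, 0.058], [-0.983, 0.011, -0.182, 0.542], [0.182, 0.004, -0.983, 1.228], [0.0, 0.0, 0.0, 1.0]] 447.28678025777117
```

View pics/top0.png

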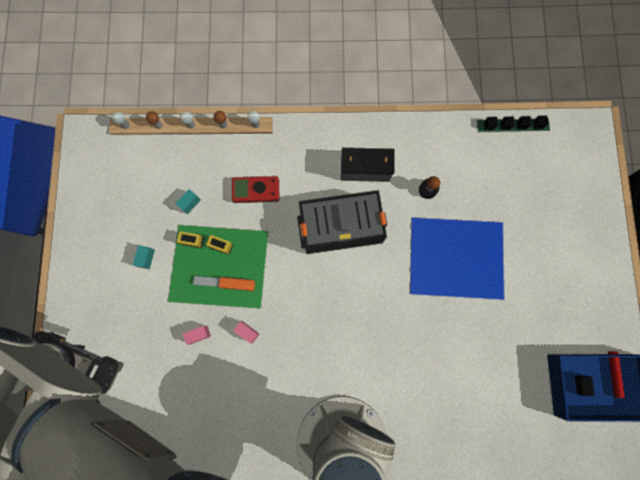

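View pics/scene0.png

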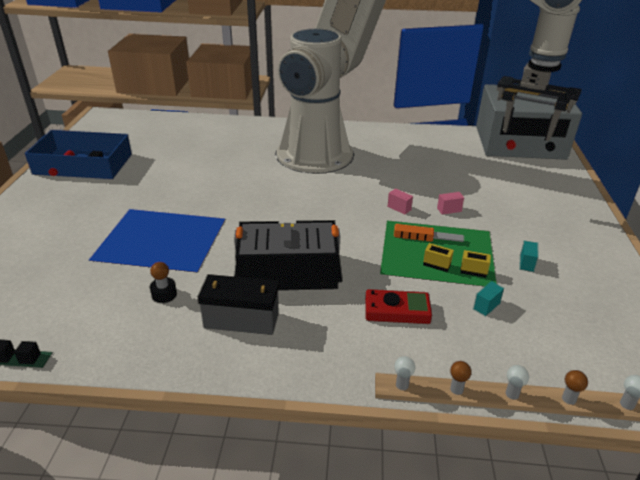

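The top view shows these candidates:
- **Yellow relays:** (189,239) and (219,243). They are on the green mat, so they are the ones I want.
- **Look-alikes:** turquoise at (188,201) and (144,257), pink at (195,335) and (245,331).
- **Tool:** orange handle at (237,284), with the grey blade pointing left (+y) to about (192,281).
- **Box:** (342,221), with the notch mark at (345,237).
- **Blue mat:** (457,258).
- **Bystanders:** meter (255,188), battery (367,163) and lamp (430,187).

```bash
cat > m0.py <<'E'
from h import *
f=dict(np.load("top0.npz"))
hsv=cv2.cvtColor(f["color"],cv2.COLOR_RGB2HSV)
def blobs(name,lo,hi,z,box,amin=15):
    m=cv2.inRange(hsv,lo,hi); k=np.zeros_like(m); x0,y0,x1,y1=box; k[y0:y1,x0:x1]=m[y0:y1,x0:x1]
    for c in cv2.findContours(k,cv2.RETR_EXTERNAL,cv2.CHAIN_APPROX_NONE)[0]:
        if cv2.contourArea(c)<amin: continue
        P=plane(f,c.reshape(-1,2)+0.0,z)[:,:2].astype(np.float32)
        r=cv2.minAreaRect(P); zz=depth(f,[[int(v) for v in c.reshape(-1,2).mean(0)]])[0]
        print(name,np.round(c.reshape(-1,2).mean(0)),"c",np.round(r[0],4),"size",np.round(r[1],3),"ang",round(r[2],1),"depth pt",np.round(zz,3))
blobs("tool",(5,150,100),(18,255,255),.029,(160,220,275,310))
blobs("relay",(20,100,80),(35,255,255),.049,(160,220,275,310))
blobs("clip",(3,150,100),(18,255,255),.11,(290,180,400,260))
blobs("mark",(20,120,80),(35,255,255),.099,(290,180,400,260),5)
blobs("green",(50,100,40),(75,255,255),.003,(150,210,290,320),500)
blobs("blue",(105,150,60),(130,255,255),.003,(400,200,520,310),500)
z=f["z_map"]; 
uv=np.array([(u,v) for v in range(180,265) for u in range(285,400)])
P=depth(f,uv); s=P[(P[:,2]>.085)&(P[:,2]<.104)]
print("box",cv2.minAreaRect(s[:,:2].astype(np.float32)),np.median(s[:,2]),len(s))
E
python3 m0.py
```

```text
tool [237. 284.] c [0.4339 0.295 ] size [0.1  0.03] ang 84.1 depth pt [0.436 0.297 0.028]
relay [219. 244.] c [0.5457 0.345 ] size [0.071 0.034] ang 69.3 depth pt [0.545 0.346 0.051]
relay [189. 239.] c [0.5615 0.4295] size [0.07  0.037] ang 78.9 depth pt [0.564 0.431 0.048]
clip [304. 229.] c [0.5721 0.0999] size [0.014 0.036] ang 89.9 depth pt [0.574 0.101 0.109]
clip [382. 218.] c [ 0.602  -0.1168] size [0.035 0.013] ang 9.0 depth pt [ 0.602 -0.116  0.109]
mark [345. 236.] c [ 0.5548 -0.0138] size [0.028 0.011] ang 89.3 depth pt [ 0.554 -0.011  0.101]
green [215. 263.] c [0.4899 0.3549] size [0.266 0.226] ang 85.1 depth pt [0.498 0.365 0.003]
blue [457. 258.] c [ 0.5067 -0.3442] size [0.266 0.225] ang 86.1 depth pt [ 0.505 -0.343  0.003]
box ((0.6056738495826721, -0.00674109160900116), (0.13921694457530975, 0.24166510999202728), 7.446284770965576) 0.09814268580690211 3678
```

```bash
cat >> h.py <<'E'
def goto(p,rpy,jaw=1,n=None,start=None):
    """print rows (tool axes, cm / rad) leading from here to pose p,rpy"""
    o=manip.get_obs() if start is None else start
    p0=np.array(o["position"]);R0=Ro.from_euler("xyz",o["tool_rot"]);R1=Ro.from_euler("xyz",rpy)
    rv=(R0.inv()*R1).as_rotvec();D=np.array(p)-p0
    n=n or int(max(1,np.ceil(np.linalg.norm(rv)/.15),np.ceil(np.linalg.norm(D)/.045)))
    rows=[];R=R0;pc=p0.copy()
    for i in range(n):
        d=R.inv().apply(p0+D*(i+1)/n-pc)
        dr=np.round(d*100,2);wr=np.round(rv/n,4)
        pc=pc+R.apply(dr/100);R=R*Ro.from_rotvec(wr)
        rows.append([dr.tolist(),wr.tolist(),jaw])
    print("n",n,str(rows).replace(" ",""))
    return dict(position=pc,tool_rot=R.as_euler("xyz"))
E
python3 -c "
from h import *
goto([.4355,.31,.19],[np.pi,0,1.468])"
```

```text
n 9 [[[-3.08,-1.86,0.46],[-0.0001,0.0001,0.1408],1],[[-3.31,-1.41,0.45],[-0.0001,0.0001,0.1408],1],[[-3.48,-0.93,0.46],[-0.0001,0.0001,0.1408],1],[[-3.57,-0.44,0.46],[-0.0001,0.0001,0.1408],1],[[-3.6,0.07,0.45],[-0.0001,0.0001,0.1408],1],[[-3.56,0.58,0.46],[-0.0001,0.0001,0.1408],1],[[-3.43,1.07,0.45],[-0.0001,0.0001,0.1408],1],[[-3.26,1.54,0.46],[-0.0001,0.0001,0.1408],1],[[-3.0,1.98,0.45],[-0.0001,0.0001,0.1408],1]]
```

>>> jog_arm:
  plan:
    - [[-3.1,-1.9,0.5],[0,0,0.14],1]
    - [[-3.3,-1.4,0.5],[0,0,0.14],1]
    - [[-3.5,-0.9,0.5],[0,0,0.14],1]
    - [[-3.6,-0.4,0.5],[0,0,0.14],1]
    - [[-3.6,0.1,0.5],[0,0,0.14],1]
    - [[-3.6,0.6,0.5],[0,0,0.14],1]
    - [[-3.4,1.1,0.5],[0,0,0.14],1]
    - [[-3.3,1.5,0.5],[0,0,0.14],1]
    - [[-3.0,2.0,0.5],[0,0,0.14],1]
    - [[0,0,0],[0,0,0],1]

```text
t: 1.35
position: [0.4387, 0.309, 0.186]
tool_rot: [-3.141, 0.001, 1.471]
contact_force: [-0.4, 0.4, 0.2]
grip_width: 0.0918
finger_force: 0.0
```

```bash
python3 -c "
from h import *
o=state(); f=grab('wrist'); save(f,'w1.png'); np.savez('w1.npz',**f); print(np.round(f['extrinsics'],3).tolist(), f['K'][0][0]); print(np.round(proj(f,[o['position']]),0))"
```

```text
{'t': 1.35, 'position': [0.4387, 0.309, 0.186], 'tool_rot': [-3.1408, 0.001, 1.4715], 'contact_force': [-0.3894, 0.3804, 0.1811], 'grip_width': 0.0918, 'finger_force': 0.0, 'qpos': [0.611, 0.2678, 1.8665, -0.0003, 1.0086, 0.7105]}
[[0.995, -0.1, -0.0, -0.405], [-0.096, -0.953, 0.289, 0.317], [-0.029, -0.287, -0.957, 0.45], [0.0, 0.0, 0.0, 1.0]] 386.9133496656244
[[315. 315.]]
```

View pics/w1.png

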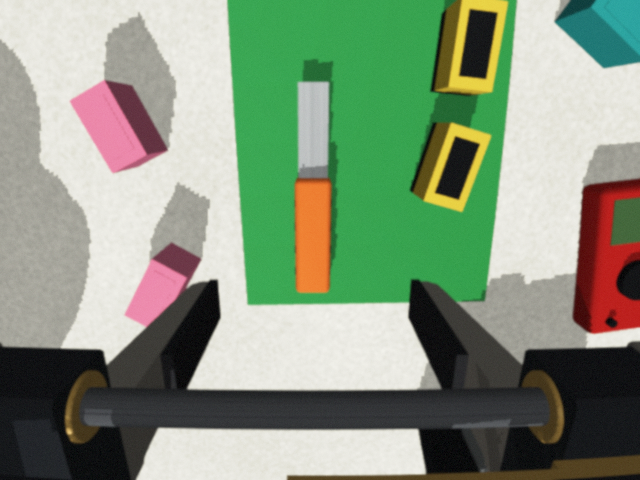

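The wrist view shows the tool handle at (313,236) with the blade tip at (313,82), and the yellow relays at (463,168) and (475,45). I'll measure these and check one close crop of the relays and tool.

```bash
cat > m1.py <<'E'
from h import *
f=dict(np.load("w1.npz")); hsv=cv2.cvtColor(f["color"],cv2.COLOR_RGB2HSV)
def blob(lo,hi,z,box,amin=300):
    m=cv2.inRange(hsv,lo,hi); k=np.zeros_like(m); x0,y0,x1,y1=box; k[y0:y1,x0:x1]=m[y0:y1,x0:x1]
    for c in cv2.findContours(k,cv2.RETR_EXTERNAL,cv2.CHAIN_APPROX_NONE)[0]:
        if cv2.contourArea(c)<amin: continue
        P=plane(f,c.reshape(-1,2)+0.0,z)[:,:2].astype(np.float32); r=cv2.minAreaRect(P)
        print(np.round(c.reshape(-1,2).mean(0)),"c",np.round(r[0],4),np.round(r[1],3),"ang",round(r[2],1))
blob((5,150,120),(18,255,255),.029,(280,150,350,310))
blob((0,0,90),(180,60,255),.018,(285,60,345,185))
print("relay label"); blob((0,0,0),(180,255,60),.049,(440,0,520,215),200)
print(np.round(depth(f,[[313,236],[313,120],[463,168],[480,45]]),3))
E
python3 m1.py; python3 -c "
from h import *
s=dict(np.load('scene0.npz')); save(s,'crop.png',(370,210,510,290),5)"
```

```text
[312. 235.] c [0.4357 0.298 ] [0.098 0.029] ang 84.4
[313. 129.] c [0.4448 0.3837] [0.075 0.024] ang 83.7
relay label
[457. 167.] c [0.5494 0.3471] [0.042 0.018] ang 69.0
[478.  44.] c [0.5651 0.4324] [0.042 0.018] ang 79.3
[[0.436 0.299 0.03 ]
 [0.446 0.392 0.018]
 [0.554 0.347 0.051]
 [0.566 0.432 0.05 ]]
```

View pics/crop.png

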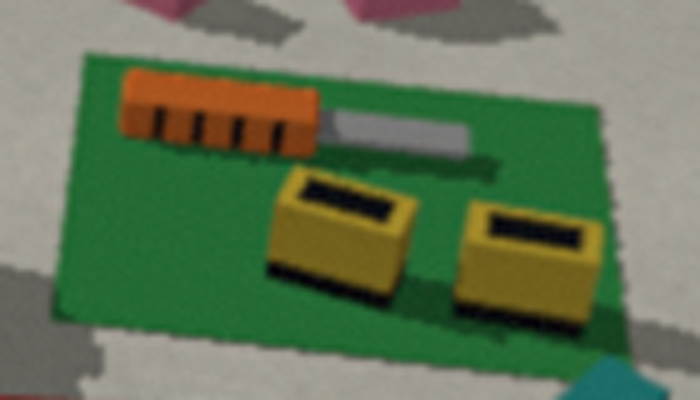

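The relays stand upright with their black bases down. Next I'll grasp the tool.

>>> jog_arm:
  plan:
    - [[0.4,-0.2,4],[0,0,0],0.6]
    - [[0,0,4],[0,0,0],0.4]
    - [[0,0,4],[0,0,0],0.2]
    - [[0,0,3],[0,0,0],0.2]
    - [[0,0,1.4],[0,0,0],0.2]
    - [[0,0,0],[0,0,0],0.2]
    - [[0,0,0],[0,0,0],-0.8]
    - [[0,0,0],[0,0,0],-0.8]
    - [[0,0,0],[0,0,0],-0.8]
    - [[0,0,0],[0,0,0],-0.8]
    - [[0,0,0],[0,0,0],-0.8]
    - [[0,0,0],[0,0,0],-0.8]
  grip_force: 55

```text
t: 2.9
position: [0.4369, 0.3152, 0.0232]
tool_rot: [3.141, -0.001, 1.475]
contact_force: [-0.6, 0.2, 6.1]
grip_width: 0.0296
finger_force: 55.0
```

```bash
python3 -c "
from h import *
o=manip.get_obs(); s=goto([.437,.315,.19],[np.pi,0,1.475],-.8,4); goto([.3685,-.038,.17],[np.pi,0,.132],-.8,10,s)"
```

```text
n 4 [[[-0.0,0.01,-4.17],[0.0002,-0.0002,-0.0001],-0.8],[[-0.0,0.0,-4.17],[0.0002,-0.0002,-0.0001],-0.8],[[-0.01,0.01,-4.17],[0.0002,-0.0002,-0.0001],-0.8],[[-0.0,0.0,-4.17],[0.0002,-0.0002,-0.0001],-0.8]]
n 10 [[[-3.58,-0.34,0.2],[0.0,0.0,0.1343],-0.8],[[-3.59,0.13,0.2],[0.0,0.0,0.1343],-0.8],[[-3.55,0.62,0.2],[0.0,0.0,0.1343],-0.8],[[-3.42,1.09,0.2],[0.0,0.0,0.1343],-0.8],[[-3.25,1.53,0.2],[0.0,0.0,0.1343],-0.8],[[-3.02,1.96,0.2],[0.0,0.0,0.1343],-0.8],[[-2.73,2.34,0.2],[0.0,0.0,0.1343],-0.8],[[-2.39,2.69,0.2],[0.0,0.0,0.1343],-0.8],[[-2.0,2.98,0.2],[0.0,0.0,0.1343],-0.8],[[-1.59,3.23,0.2],[0.0,0.0,0.1343],-0.8]]
```

>>> jog_arm:
  plan:
    - [[0,0,-5],[0,0,0],-0.8]
    - [[0,0,-6],[0,0,0],-0.8]
    - [[0,0,-5.7],[0,0,0],-0.8]

```text
t: 3.28
position: [0.4361, 0.3146, 0.1912]
tool_rot: [-3.141, 0.0, 1.475]
contact_force: [1.1, 1.5, -1.5]
grip_width: 0.0294
finger_force: 55.0
```

>>> jog_arm:
  plan:
    - [[-3.6,-0.3,0.2],[0,0,0.134],-0.8]
    - [[-3.6,0.1,0.2],[0,0,0.134],-0.8]
    - [[-3.5,0.6,0.2],[0,0,0.134],-0.8]
    - [[-3.4,1.1,0.2],[0,0,0.134],-0.8]
    - [[-3.2,1.5,0.2],[0,0,0.134],-0.8]
    - [[-3,2,0.2],[0,0,0.134],-0.8]
    - [[-2.7,2.3,0.2],[0,0,0.134],-0.8]
    - [[-2.4,2.7,0.2],[0,0,0.134],-0.8]
    - [[-2,3,0.2],[0,0,0.134],-0.8]
    - [[-1.6,3.2,0.2],[0,0,0.134],-0.8]
    - [[0,0,0],[0,0,0],-0.8]

```text
t: 4.65
position: [0.368, -0.0384, 0.1694]
tool_rot: [3.141, 0.001, 0.131]
contact_force: [0.4, -0.2, -1.5]
grip_width: 0.0298
finger_force: 55.0
```

```bash
python3 -c "
from h import *
o=state(); f=grab('wrist'); save(f,'w2.png'); np.savez('w2.npz',**f); print(np.round(proj(f,[[.537,-.0155,.0875]]),0))"
```

```text
{'t': 4.65, 'position': [0.368, -0.0384, 0.1694], 'tool_rot': [3.1415, 0.0006, 0.1307], 'contact_force': [0.3637, -0.2461, -1.4602], 'grip_width': 0.0298, 'finger_force': 54.9986, 'qpos': [-0.1077, 0.0288, 2.2041, -0.0003, 0.9092, 1.3326]}
[[313. -49.]]
```

View pics/w2.png

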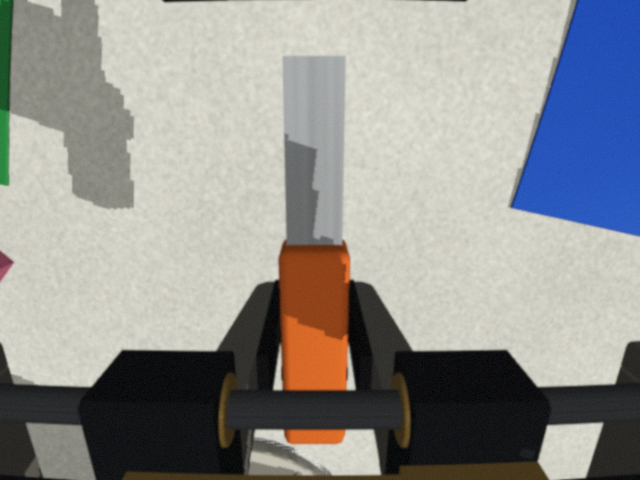

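The tool is held straight, with the tip at (314,57) and the blade root at (314,243). The box front is only just visible at row 0, so I'll rise for a better look.

>>> jog_arm:
  plan:
    - [[0,0,-4],[0,0,0],-0.8]
    - [[0,0,-4],[0,0,0],-0.8]
    - [[0,0,-2],[0,0,0],-0.8]
    - [[0,0,0],[0,0,0],-0.8]

```text
t: 5.2
position: [0.3699, -0.0361, 0.2707]
tool_rot: [3.141, -0.003, 0.137]
contact_force: [0.1, 0.7, -1.6]
grip_width: 0.0295
finger_force: 55.0
```

```bash
python3 -c "
from h import *
o=state(); f=grab('wrist'); save(f,'w3.png'); np.savez('w3.npz',**f); print(np.round(proj(f,[[.537,-.0155,.0875]]),0))
g=dict(np.load('w2.npz'))
p=depth(g,[[314,62],[314,150],[314,235],[314,260],[314,330]]); print(np.round(p,4))
R=Ro.from_euler('xyz',[3.1415,.0006,.1307]); print(np.round(R.inv().apply(p-[.368,-.0384,.1694]),4))"
```

```text
{'t': 5.2, 'position': [0.3699, -0.0361, 0.2707], 'tool_rot': [3.1411, -0.0031, 0.1371], 'contact_force': [0.1035, 0.686, -1.6476], 'grip_width': 0.0295, 'finger_force': 54.9983, 'qpos': [-0.1016, -0.11, 2.0789, 0.0003, 1.1696, 1.332]}
[[317.  10.]]
[[ 0.4706 -0.0248  0.164 ]
 [ 0.4378 -0.029   0.1643]
 [ 0.4022 -0.0337  0.1632]
 [ 0.3952 -0.0346  0.1752]
 [ 0.3639 -0.0387  0.1758]]
[[ 0.1035 -0.0002  0.0053]
 [ 0.0704 -0.0002  0.0051]
 [ 0.0346 -0.0002  0.0062]
 [ 0.0275 -0.0002 -0.0058]
 [-0.0041 -0.0002 -0.0064]]
```

View pics/w3.png

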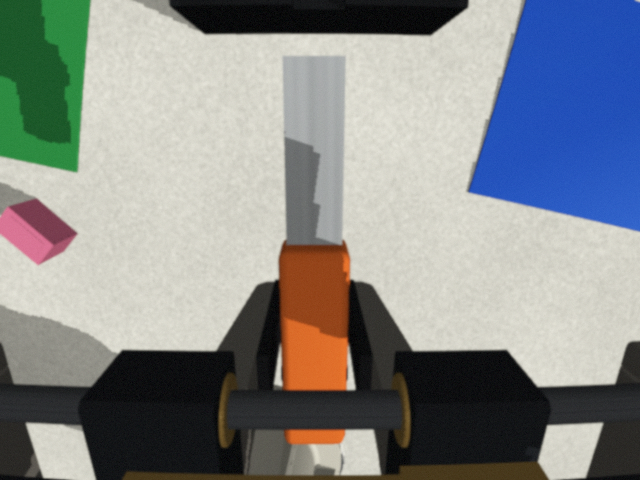

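The tip is 106 mm ahead of the TCP and 7 mm below it. The notch is still at the image edge (about (317,8)), so I'll rise a little more.

>>> jog_arm:
  plan:
    - [[-1,0,-4],[0,0,0],-0.8]
    - [[-1,0,-4],[0,0,0],-0.8]
    - [[0,0,0],[0,0,0],-0.8]
    - [[0,0,0],[0,0,0],-0.8]

```text
t: 5.75
position: [0.3486, -0.0392, 0.3479]
tool_rot: [-3.141, 0.002, 0.135]
contact_force: [-0.5, 0.4, -1.3]
grip_width: 0.0298
finger_force: 55.0
```

```bash
python3 -c "
from h import *
o=state(); f=grab('wrist'); np.savez('w4.npz',**f); print(np.round(proj(f,[[.537,-.0155,.0875]]),0))
f['color']=np.clip(255*(f['color']/255.)**.45,0,255).astype(np.uint8)
save(f,'w4.png',(160,0,480,110),2.4)"
```

```text
{'t': 5.75, 'position': [0.3486, -0.0392, 0.3479], 'tool_rot': [-3.141, 0.002, 0.1354], 'contact_force': [-0.5224, 0.3657, -1.3284], 'grip_width': 0.0298, 'finger_force': 54.9985, 'qpos': [-0.1165, -0.2132, 1.9911, 0.0001, 1.3657, 1.3188]}
[[316.   6.]]
```

View pics/w4.png

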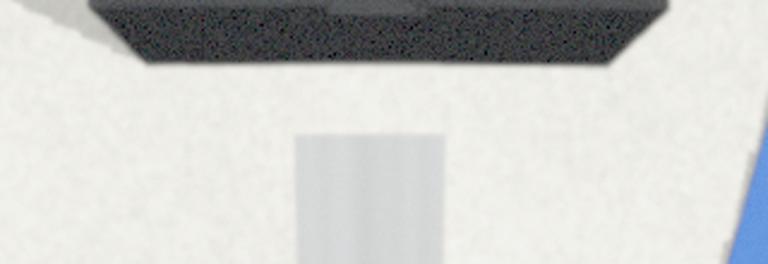

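The notch is at pixel (316.7,5.5) against a prediction of (316,6), so they agree. I'll refine from the edges and plan the insertion.

```bash
python3 -c "
from h import *
f=dict(np.load('w4.npz'))
a=plane(f,[[221.7,26.5],[414,27]],0); print(a, a.mean(0), np.arctan2(*( (a[1]-a[0])[[0,1]]*[1,-1])))
b=plane(f,[[197.5,3.5],[438,4]],.1); print(b,b.mean(0),np.arctan2(*( (b[1]-b[0])[[0,1]]*[1,-1])), np.linalg.norm(b[1]-b[0]),np.linalg.norm(a[1]-a[0]))
print(plane(f,[[296.7,5.5],[336.7,5.5],[316.7,5.5]],.0875))
m=f['color'].max(2)<70
u=np.arange(225,412,3); e=[]
for x in u:
    r=np.where(m[10:40,x])[0]; e.append(10+r.max()+.5)
P=plane(f,np.c_[u,e],0); k=np.polyfit(P[:,1],P[:,0],1); print('fit yaw',np.arctan(-k[0]), 'x at y=-.0155',np.polyval(k,-.0155))
"
```

```text
[[ 0.52393517  0.09501926  0.        ]
 [ 0.5540848  -0.13072682  0.        ]] [ 0.53900998 -0.01785378  0.        ] 0.132769793976374
[[ 0.5224017   0.09486302  0.1       ]
 [ 0.55241879 -0.12894656  0.1       ]] [ 0.53741025 -0.01704177  0.1       ] 0.13332329477034927 0.22581354220290772 0.22775050925191
[[ 0.53523406  0.00309189  0.0875    ]
 [ 0.54042356 -0.03510835  0.0875    ]
 [ 0.53779345 -0.01601198  0.0875    ]]
fit yaw 0.13102693965489526 x at y=-.0155 0.5389095850649797
```

>>> jog_arm:
  plan:
    - [[0,0,5],[0,0,0],-0.8]
    - [[0,0,5],[0,0,0],-0.8]
    - [[1,0,5],[0,0,0],-0.8]
    - [[2,0.1,4],[0,0,0],-0.8]
    - [[2,0.1,3],[0,0,0],-0.8]
    - [[1.9,0,2],[0,0,0.002],-0.8]
    - [[0,0,0.9],[0,0,0],-0.8]
    - [[0,0,0],[0,0,0],-0.8]
    - [[0,0,0],[0,0,0],-0.8]

```text
t: 6.92
position: [0.4172, -0.0323, 0.101]
tool_rot: [3.142, -0.0, 0.133]
contact_force: [0.7, 0.1, -1.4]
grip_width: 0.0298
finger_force: 55.0
```

```bash
cat > tip.py <<'E'
from h import *
o=state(); R=Ro.from_euler("xyz",o["tool_rot"]); t=np.array(o["position"])+R.apply([.106,0,.0073])
N=np.array([.5375,-.0162,.0875]); B=Ro.from_euler("z",.133)
print("tip in notch frame mm",np.round(B.inv().apply(t-N)*1000,1)," grip",np.round(B.inv().apply(np.array(o["position"])-N)*1000,1))
E
python3 tip.py; python3 -c "
from h import *
f=grab('scene'); save(f,'s5.png',(210,190,370,310),5)"
```

```text
{'t': 6.925, 'position': [0.4172, -0.0323, 0.101], 'tool_rot': [3.1416, -0.0, 0.1328], 'contact_force': [0.7065, 0.0655, -1.3857], 'grip_width': 0.0298, 'finger_force': 54.9984, 'qpos': [-0.0809, 0.227, 2.1735, -0.0, 0.7411, 1.3572]}
tip in notch frame mm [-15.4  -0.    6.2]  grip [-121.4   -0.    13.5]
```

View pics/s5.png

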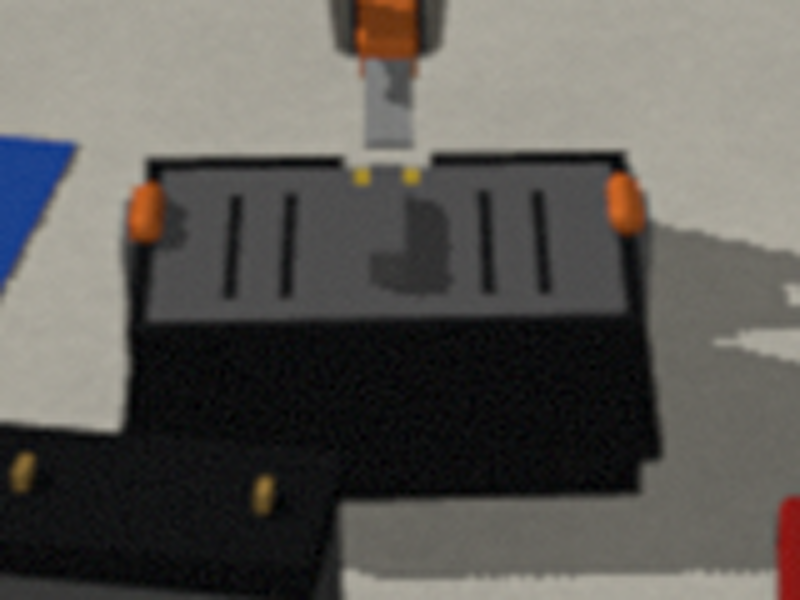

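The blade lines up with the notch. I'll lower it 2.4 mm and slide in.

>>> jog_arm:
  plan:
    - [[0,0,0.24],[0,0,0],-0.8]
    - [[0,0,0],[0,0,0],-0.8]
    - [[0.8,0,0],[0,0,0],-0.8]
    - [[0.8,0,0],[0,0,0],-0.8]
    - [[0.4,0,0],[0,0,0],-0.8]
    - [[0,0,0],[0,0,0],-0.8]

```text
t: 7.72
position: [0.4379, -0.0296, 0.0981]
tool_rot: [3.142, 0.0, 0.133]
contact_force: [-0.8, 0.5, -1.8]
grip_width: 0.0295
finger_force: 55.0
```

```bash
python3 tip.py
```

```text
{'t': 7.725, 'position': [0.4379, -0.0296, 0.0981], 'tool_rot': [3.1416, 0.0001, 0.133], 'contact_force': [-0.7714, 0.4941, -1.818], 'grip_width': 0.0295, 'finger_force': 54.9984, 'qpos': [-0.0708, 0.2601, 2.1348, -0.0, 0.7468, 1.367]}
tip in notch frame mm [ 5.5 -0.   3.3]  grip [-100.5   -0.    10.6]
```

>>> jog_arm:
  plan:
    - [[0.5,0,0],[0,0,0],-0.8]
    - [[0.5,0,0],[0,0,0],-0.8]
    - [[0.5,0,0],[0,0,0],-0.8]
    - [[0.6,0,0],[0,0,0],-0.8]
    - [[0.6,0,0],[0,0,0],-0.8]
    - [[0.6,0,0],[0,0,0],-0.8]
    - [[0,0,0],[0,0,0],-0.8]

```text
t: 8.6
position: [0.4708, -0.0252, 0.0982]
tool_rot: [3.142, -0.0, 0.133]
contact_force: [-0.2, -0.6, -1.1]
grip_width: 0.0293
finger_force: 55.0
```

```bash
python3 tip.py
```

```text
{'t': 8.6, 'position': [0.4708, -0.0252, 0.0982], 'tool_rot': [3.1415, -0.0003, 0.133], 'contact_force': [-0.1642, -0.614, -1.1372], 'grip_width': 0.0293, 'finger_force': 54.9984, 'qpos': [-0.0567, 0.3027, 2.0691, -0.0, 0.7694, 1.3812]}
tip in notch frame mm [38.7 -0.1  3.4]  grip [-67.3  -0.1  10.7]
```

>>> jog_arm:
  plan:
    - [[0,0,0.1],[0,0,0],-0.8]
    - [[-0.05,0,0.4],[0,0.06,0],-0.8]
    - [[-0.05,0,0.4],[0,0.06,0],-0.8]
    - [[-0.05,0,0.4],[0,0.06,0],-0.8]
    - [[-0.05,0,0.4],[0,0.06,0],-0.8]
    - [[0,0,0],[0,0,0],-0.8]
    - [[0,0,0],[0,0,0],-0.8]
  grip_force: 60

```text
t: 9.48
position: [0.4675, -0.0253, 0.0804]
tool_rot: [-3.141, -0.235, 0.132]
contact_force: [-7.1, -3.3, 0.1]
grip_width: 0.0297
finger_force: 60.0
```

```bash
python3 tip.py
```

```text
{'t': 9.475, 'position': [0.4675, -0.0253, 0.0804], 'tool_rot': [-3.1405, -0.2345, 0.1324], 'contact_force': [-7.0657, -3.2834, 0.0582], 'grip_width': 0.0297, 'finger_force': 60.0132, 'qpos': [-0.0966, 0.2511, 2.2483, 0.1332, 0.4172, 1.2259]}
tip in notch frame mm [34.2  0.2 10.4]  grip [-70.6   0.3  -7.1]
```

```bash
python3 -c "
from h import *
f=grab('scene'); save(f,'s6.png',(210,190,370,310),5)"
```

```text
(no output)
```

View pics/s6.png

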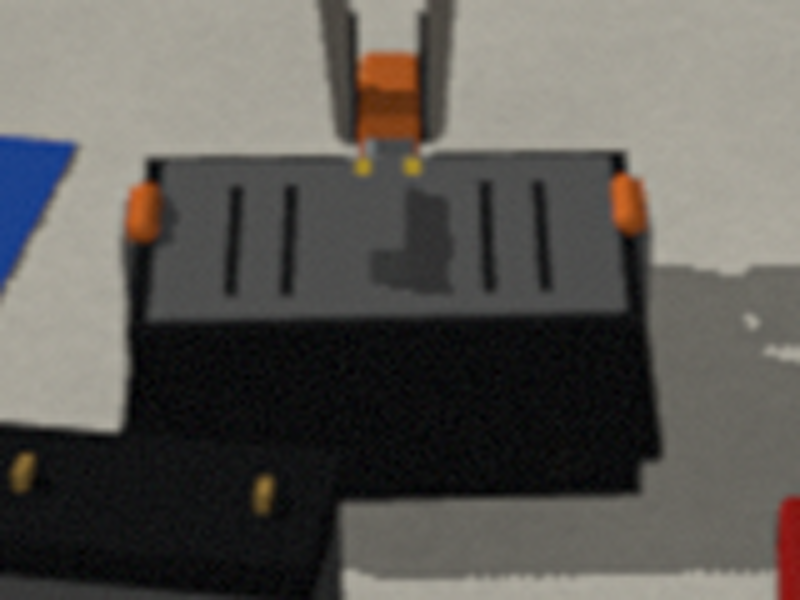

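The cover's front edge is rising: the yellow marks moved from row 177 to row 166. I'll continue.

>>> jog_arm:
  plan:
    - [[0,0,0.4],[0,0.06,0],-0.8]
    - [[0,0,0.4],[0,0.06,0],-0.8]
    - [[0,0,0.4],[0,0.06,0],-0.8]
    - [[0,0,0],[0,0,0],-0.8]
    - [[0,0,0],[0,0,0],-0.8]

```text
t: 10.15
position: [0.4731, -0.0218, 0.0709]
tool_rot: [-3.133, -0.4, 0.134]
contact_force: [-3.4, -1.1, -5.3]
grip_width: 0.0294
finger_force: 60.0
```

```bash
python3 tip.py; cat > mark.py <<'E'
from h import *
# height of the cover front edge from depth of the yellow mark + scene shift
f=grab("scene"); g=dict(np.load("scene0.npz"))
B=Ro.from_euler("z",.133)
N=np.array([.5375,-.0162,.0875])
for q in (g,f):
    hsv=cv2.cvtColor(q["color"],cv2.COLOR_RGB2HSV); m=cv2.inRange(hsv,(20,110,70),(35,255,255)); k=np.zeros_like(m); k[210:235,270:310]=m[210:235,270:310]
    v,u=np.where(k>0); uv=np.c_[u,v].astype(float); print(len(u),uv.mean(0),"depth pt",np.median(depth(q,uv),0))
    c,d=ray(q,[uv.mean(0)]); d=d[0]
    # intersect with vertical plane box x = +16 from notch
    n=B.apply([1,0,0]); s=((N+n*.015-c)@n)/(d@n); print("height of mark",(c+s*d)[2])
E
python3 mark.py
```

```text
{'t': 10.15, 'position': [0.4731, -0.0218, 0.0709], 'tool_rot': [-3.1331, -0.3999, 0.134], 'contact_force': [-3.4319, -1.1168, -5.2592], 'grip_width': 0.0294, 'finger_force': 59.9983, 'qpos': [-0.1283, 0.2601, 2.3549, 0.6629, 0.1783, 0.673]}
tip in notch frame mm [35.9  3.1 17.9]  grip [-64.6   3.  -16.6]
18 [287. 225.] depth pt [ 0.5593236  -0.01146165  0.10143648]
height of mark 0.09680632409024026
23 [287.17391304 219.56521739] depth pt [ 0.55559786 -0.00284184  0.11371363]
height of mark 0.11230248953176325
```

The mark has risen from 97 to about 112 mm, so the edge is levered up. Now I'll tilt back and withdraw.

>>> jog_arm:
  plan:
    - [[0,0,-0.4],[0,-0.06,0],-0.8]
    - [[0,0,-0.4],[0,-0.06,0],-0.8]
    - [[0,0,-0.4],[0,-0.06,0],-0.8]
    - [[0,0,-0.4],[0,-0.06,0],-0.8]
    - [[0,0,0],[0,0,0],-0.8]
    - [[-1.5,0,0],[0,0,0],-0.8]
    - [[-2,0,0],[0,0,0],-0.8]
    - [[-2,0,0],[0,0,0],-0.8]
    - [[-1,0,0],[0,-0.08,0],-0.8]
    - [[0,0,0],[0,-0.08,0],-0.8]
    - [[0,0,0],[0,0,0],-0.8]

```text
t: 11.58
position: [0.4056, -0.0307, 0.0744]
tool_rot: [-3.132, -0.013, 0.138]
contact_force: [-0.2, -0.1, -1.6]
grip_width: 0.0297
finger_force: 60.0
```

```bash
python3 tip.py;  python3 mark.py; python3 -c "
from h import *
f=grab('scene'); np.savez('s7.npz',**f);save(f,'s7.png',(210,190,370,310),5)"
```

```text
{'t': 11.575, 'position': [0.4056, -0.0307, 0.0744], 'tool_rot': [-3.1321, -0.0132, 0.1381], 'contact_force': [-0.1936, -0.1373, -1.6221], 'grip_width': 0.0297, 'finger_force': 59.9988, 'qpos': [-0.0894, 0.2599, 2.2212, 0.0202, 0.6498, 1.3272]}
tip in notch frame mm [-26.6   3.8 -19. ]  grip [-132.7    3.1  -13.1]
18 [287. 225.] depth pt [ 0.5593236  -0.01146165  0.10143648]
height of mark 0.09680632409024026
20 [287.45 219.8 ] depth pt [ 0.55589218 -0.00211126  0.11443497]
height of mark 0.11162578847510785
```

View pics/s7.png

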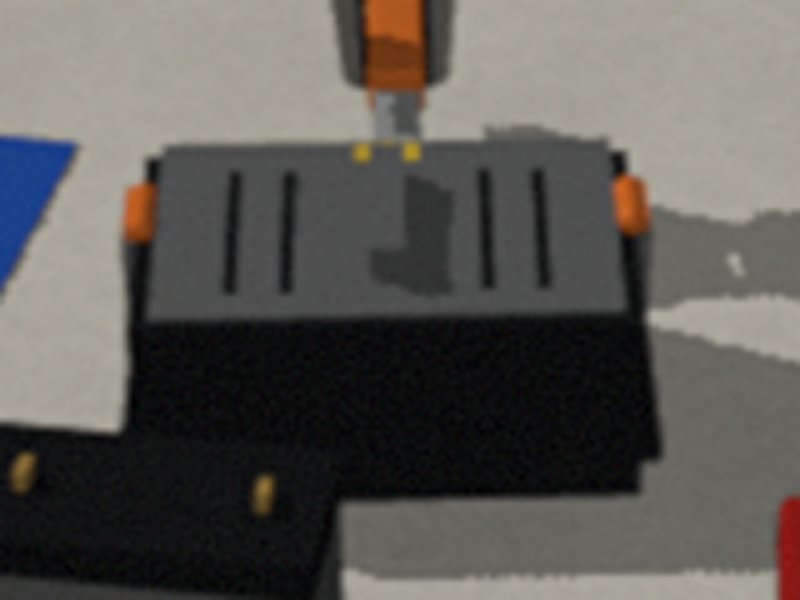

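The cover is propped up and the blade is out. The tool goes back to its old place on the green mat.

```bash
python3 -c "
from h import *
s=goto([.39,-.033,.19],[np.pi,0,.138],-.8,3); s=goto([.437,.315,.17],[np.pi,0,1.475],-.8,10,s)"
```

```text
n 3 [[[-0.44,-0.02,-3.87],[-0.0033,-0.0043,0.0],-0.8],[[-0.46,-0.01,-3.86],[-0.0033,-0.0043,0.0],-0.8],[[-0.47,-0.0,-3.86],[-0.0033,-0.0043,0.0],-0.8]]
n 10 [[[0.94,-3.38,0.2],[-0.0,0.0,-0.1337],-0.8],[[1.39,-3.23,0.2],[-0.0,0.0,-0.1337],-0.8],[[1.81,-3.01,0.2],[-0.0,0.0,-0.1337],-0.8],[[2.19,-2.75,0.2],[-0.0,0.0,-0.1337],-0.8],[[2.53,-2.43,0.2],[-0.0,0.0,-0.1337],-0.8],[[2.84,-2.06,0.2],[-0.0,0.0,-0.1337],-0.8],[[3.09,-1.68,0.2],[-0.0,0.0,-0.1337],-0.8],[[3.28,-1.24,0.2],[-0.0,0.0,-0.1337],-0.8],[[3.42,-0.8,0.2],[-0.0,0.0,-0.1337],-0.8],[[3.5,-0.33,0.2],[-0.0,0.0,-0.1337],-0.8]]
```

>>> jog_arm:
  plan:
    - [[-1,0,-1],[-0.01,-0.013,0],-0.8]
    - [[-0.4,0,-5],[0,0,0],-0.8]
    - [[0,0,-5.6],[0,0,0],-0.8]

```text
t: 12.05
position: [0.3893, -0.0326, 0.1914]
tool_rot: [3.141, 0.003, 0.138]
contact_force: [1.1, -0.3, -1.4]
grip_width: 0.0296
finger_force: 60.0
```

>>> jog_arm:
  plan:
    - [[0.9,-3.4,0.2],[0,0,-0.134],-0.8]
    - [[1.4,-3.2,0.2],[0,0,-0.134],-0.8]
    - [[1.8,-3,0.2],[0,0,-0.134],-0.8]
    - [[2.2,-2.8,0.2],[0,0,-0.134],-0.8]
    - [[2.5,-2.4,0.2],[0,0,-0.134],-0.8]
    - [[2.8,-2.1,0.2],[0,0,-0.134],-0.8]
    - [[3.1,-1.7,0.2],[0,0,-0.134],-0.8]
    - [[3.3,-1.2,0.2],[0,0,-0.134],-0.8]
    - [[3.4,-0.8,0.2],[0,0,-0.134],-0.8]
    - [[3.5,-0.3,0.2],[0,0,-0.134],-0.8]
    - [[0,0,0],[0,0,0],-0.8]

```text
t: 13.42
position: [0.4371, 0.3163, 0.1705]
tool_rot: [-3.141, 0.0, 1.481]
contact_force: [-0.3, -0.1, -1.3]
grip_width: 0.0294
finger_force: 60.0
```

```bash
python3 -c "
from h import *
o=state();f=grab('wrist'); R=Ro.from_euler('xyz',o['tool_rot'])
p=depth(f,[[314,62],[314,150],[314,235],[314,260],[314,330]]);print(np.round(R.inv().apply(p-o['position']),4))
f=grab('top'); hsv=cv2.cvtColor(f['color'],cv2.COLOR_RGB2HSV);m=cv2.inRange(hsv,(20,100,80),(35,255,255));
for c in cv2.findContours(m[200:320,140:300].copy(),cv2.RETR_EXTERNAL,cv2.CHAIN_APPROX_NONE)[0]:
    if len(c)>20: print(c.reshape(-1,2).mean(0)+[140,200])"
```

```text
{'t': 13.425, 'position': [0.4371, 0.3163, 0.1705], 'tool_rot': [-3.1412, 0.0003, 1.4806], 'contact_force': [-0.2528, -0.0728, -1.2951], 'grip_width': 0.0294, 'finger_force': 59.9984, 'qpos': [0.6236, 0.291, 1.8742, 0.0001, 0.9769, 0.7137]}
[[ 0.1041 -0.0005  0.0062]
 [ 0.0708 -0.0005  0.0065]
 [ 0.0351 -0.0005  0.006 ]
 [ 0.0279 -0.0005 -0.0057]
 [-0.0042 -0.0006 -0.0056]]
[227.25925926 247.66666667]
```

>>> jog_arm:
  plan:
    - [[0,0,5],[0,0,0],-0.8]
    - [[0,0,5],[0,0,0],-0.8]
    - [[0,0,3.5],[0,0,0],-0.8]
    - [[0,0,1.1],[0,0,0],-0.8]
    - [[0,0,0],[0,0,0],-0.8]
    - [[0,0,0],[0,0,0.0],-0.2]
    - [[0,0,0],[0,0,0],0.1]
    - [[0,0,0],[0,0,0],0.1]
    - [[0,0,-3],[0,0,0],0.1]
    - [[0,0,-6],[0,0,0],0.5]
    - [[0,0,-6],[0,0,0],1]

```text
t: 14.9
position: [0.4374, 0.315, 0.1759]
tool_rot: [-3.14, 0.001, 1.478]
contact_force: [1.3, 0.3, 0.3]
grip_width: 0.0683
finger_force: 0.0
```

```bash
python3 -c "
from h import *
o=state();f=grab('wrist'); save(f,'w8.png'); np.savez('w8.npz',**f)
# rib: front raised -> from s7 scene not needed; plan to look above the box
goto([.52,-.018,.32],[np.pi,0,1.70],1)
goto([.50,-.02,.32],[np.pi,0,.133],1)"
```

```text
{'t': 14.9, 'position': [0.4374, 0.315, 0.1759], 'tool_rot': [-3.1403, 0.0009, 1.4779], 'contact_force': [1.3461, 0.2978, 0.2527], 'grip_width': 0.0683, 'finger_force': 0.0, 'qpos': [0.6213, 0.284, 1.8699, 0.0002, 0.9893, 0.714]}
n 9 [[[-3.62,1.23,-1.53],[0.0008,-0.0006,-0.0247],1],[[-3.65,1.14,-1.52],[0.0008,-0.0006,-0.0247],1],[[-3.68,1.05,-1.53],[0.0008,-0.0006,-0.0247],1],[[-3.7,0.96,-1.52],[0.0008,-0.0006,-0.0247],1],[[-3.73,0.87,-1.52],[0.0008,-0.0006,-0.0247],1],[[-3.75,0.77,-1.52],[0.0008,-0.0006,-0.0247],1],[[-3.76,0.67,-1.52],[0.0008,-0.0006,-0.0247],1],[[-3.79,0.59,-1.51],[0.0008,-0.0006,-0.0247],1],[[-3.8,0.48,-1.52],[0.0008,-0.0006,-0.0247],1]]
n 9 [[[-3.66,1.01,-1.53],[0.0002,-0.0011,0.1494],1],[[-3.47,1.55,-1.52],[0.0002,-0.0011,0.1494],1],[[-3.21,2.05,-1.52],[0.0002,-0.0011,0.1494],1],[[-2.87,2.5,-1.52],[0.0002,-0.0011,0.1494],1],[[-2.46,2.9,-1.52],[0.0002,-0.0011,0.1494],1],[[-2.01,3.23,-1.51],[0.0002,-0.0011,0.1494],1],[[-1.5,3.5,-1.52],[0.0002,-0.0011,0.1494],1],[[-0.97,3.68,-1.51],[0.0002,-0.0011,0.1494],1],[[-0.42,3.78,-1.51],[0.0002,-0.0011,0.1494],1]]
```

View pics/w8.png

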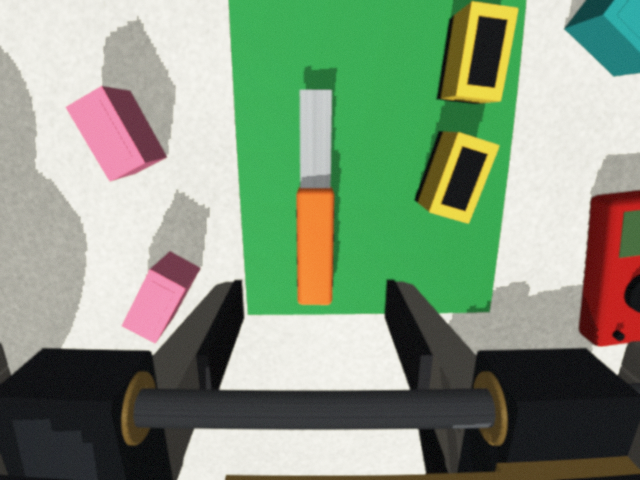

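The tool lies on the green mat at (315,245) and the relays at (465,178) and (485,55) are untouched. Next is the cover.

>>> jog_arm:
  plan:
    - [[-3.6,1.6,-1.4],[0,0,0.15],1]
    - [[-3.3,2.1,-1.4],[0,0,0.15],1]
    - [[-3,2.6,-1.4],[0,0,0.15],1]
    - [[-2.6,3,-1.4],[0,0,0.15],1]
    - [[-2.2,3.3,-1.4],[0,0,0.15],1]
    - [[-1.7,3.6,-1.4],[0,0,0.15],1]
    - [[-1.1,3.8,-1.3],[0,0,0.15],0.3]
    - [[-0.5,3.9,-1.3],[0,0,0.15],0.2]
    - [[0,4,-1.3],[0,0,0.145],0.1]
    - [[0,0,0],[0,0,0],0.1]
    - [[0,0,0],[0,0,0],0.1]

```text
t: 16.32
position: [0.544, -0.0242, 0.2969]
tool_rot: [-3.141, 0.002, 0.134]
contact_force: [-0.8, 0.6, -0.1]
grip_width: 0.0509
finger_force: 0.0
```

```bash
python3 -c "
from h import *
o=state();f=grab('wrist'); np.savez('w9.npz',**f)
f['color']=np.clip(255*(f['color']/255.)**.6,0,255).astype(np.uint8); save(f,'w9.png')
C=np.array([.6049,-.0072,0]);B=Ro.from_euler('z',.133); P=C+B.apply([[-.033+.002,0,.123],[.037,0,.121]]); print(proj(f,P))"
```

```text
{'t': 16.325, 'position': [0.544, -0.0242, 0.2969], 'tool_rot': [-3.1414, 0.0015, 0.134], 'contact_force': [-0.7513, 0.6341, -0.0523], 'grip_width': 0.0509, 'finger_force': 0.0, 'qpos': [-0.0472, 0.1697, 1.7291, -0.0, 1.2443, 1.3895]}
[[303.80010225 182.79232894]
 [303.30329979  98.65106783]]
```

View pics/w9.png

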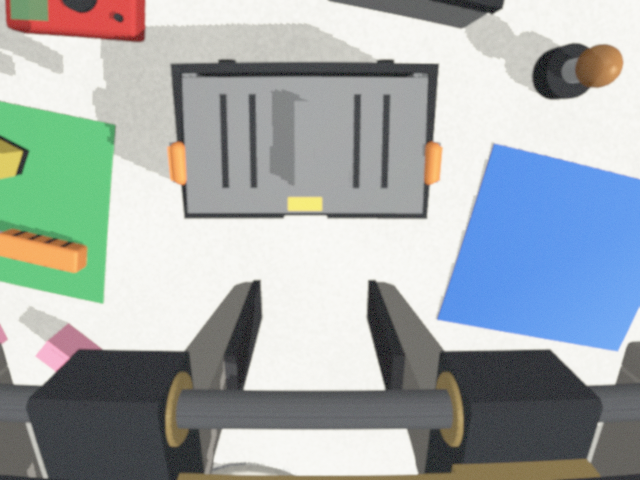

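The cover sits centred at column 305 against a predicted 303.5, and its rib is about where I expected. I'll grasp the rib with the gripper tilted to match the cover.

```bash
python3 -c "
from h import *
C=np.array([.6049,-.0072,0]);B=Ro.from_euler('z',.133)
s=goto(C+B.apply([.003+.006,-.001,.172]),[np.pi,.13,.133],.1,4); s=goto(C+B.apply([.003,-.001,.126]),[np.pi,.13,.133],.1,3,s)"
```

```text
n 4 [[[1.8,-0.18,3.12],[-0.0,-0.0321,0.0004],0.1],[[1.89,-0.18,3.06],[-0.0,-0.0321,0.0004],0.1],[[2.0,-0.19,2.99],[-0.0,-0.0321,0.0004],0.1],[[2.09,-0.18,2.94],[-0.0,-0.0321,0.0004],0.1]]
n 3 [[[-0.0,0.0,1.55],[-0.0,0.0,0.0],0.1],[[-0.0,0.0,1.54],[-0.0,0.0,0.0],0.1],[[-0.0,0.0,1.55],[-0.0,0.0,0.0],0.1]]
```

>>> jog_arm:
  plan:
    - [[1.8,-0.2,3.1],[0,-0.032,0],0.1]
    - [[1.9,-0.2,3.1],[0,-0.032,0],0.1]
    - [[2,-0.2,3],[0,-0.032,0],0.1]
    - [[2.1,-0.1,2.9],[0,-0.032,0],0.1]
    - [[0,0,1.5],[0,0,0],0.1]
    - [[0,0,1.5],[0,0,0],0.1]
    - [[0,0,1.2],[0,0,0],0.1]
    - [[0,0,0],[0,0,0],0.1]

```text
t: 17.38
position: [0.6087, -0.009, 0.1308]
tool_rot: [3.141, 0.13, 0.133]
contact_force: [0.8, 0.7, 0.4]
grip_width: 0.0504
finger_force: 0.0
```

>>> jog_arm:
  plan:
    - [[0,0,0.4],[0,0,0],0.1]
    - [[0,0,0],[0,0,0],-0.9]
    - [[0,0,0],[0,0,0],-0.9]
    - [[0,0,0],[0,0,0],-0.9]
    - [[0,0,0],[0,0,0],-0.9]
    - [[0,0,0],[0,0,0],-0.9]
    - [[0,0,0],[0,0,0],-0.9]
    - [[0,0,0],[0,0,0],-0.9]
  grip_force: 30

```text
t: 18.38
position: [0.609, -0.0081, 0.1272]
tool_rot: [-3.141, 0.129, 0.133]
contact_force: [-1.2, 4.9, 1.9]
grip_width: 0.0161
finger_force: 30.0
```

```bash
python3 -c "
from h import *
s=goto([.606,-.008,.24],[np.pi,.06,.133],-.9,5); s=goto([.507,-.344,.2],[np.pi,0,.0],-.9,9,s);"
```

```text
n 5 [[[-0.35,-0.01,-2.23],[-0.0002,0.0138,-0.0],-0.9],[[-0.32,-0.01,-2.24],[-0.0002,0.0138,-0.0],-0.9],[[-0.28,-0.02,-2.24],[-0.0002,0.0138,-0.0],-0.9],[[-0.26,-0.01,-2.24],[-0.0002,0.0138,-0.0],-0.9],[[-0.22,-0.01,-2.24],[-0.0002,0.0138,-0.0],-0.9]]
n 9 [[[-1.56,3.56,0.54],[0.0004,0.0067,0.0148],-0.9],[[-1.5,3.57,0.52],[0.0004,0.0067,0.0148],-0.9],[[-1.46,3.6,0.52],[0.0004,0.0067,0.0148],-0.9],[[-1.41,3.62,0.5],[0.0004,0.0067,0.0148],-0.9],[[-1.35,3.65,0.5],[0.0004,0.0067,0.0148],-0.9],[[-1.31,3.66,0.48],[0.0004,0.0067,0.0148],-0.9],[[-1.25,3.68,0.47],[0.0004,0.0067,0.0148],-0.9],[[-1.2,3.7,0.47],[0.0004,0.0067,0.0148],-0.9],[[-1.16,3.72,0.45],[0.0004,0.0067,0.0148],-0.9]]
```

>>> jog_arm:
  plan:
    - [[0,0,-1],[0,0,0],-0.9]
    - [[0,0,-1],[0,0,0],-0.9]
    - [[0,0,-2],[0,0,0],-0.9]
    - [[0,0,-4],[0,0,0],-0.9]
    - [[0,0,-4],[0,0,0],-0.9]
    - [[0,0,0],[0,0,0],-0.9]

```text
t: 19.12
position: [0.6267, -0.0073, 0.25]
tool_rot: [3.14, 0.122, 0.133]
contact_force: [-0.0, -0.6, -2.4]
grip_width: 0.0156
finger_force: 30.0
```

```bash
python3 -c "
from h import *
state(); s=goto([.507,-.344,.2],[np.pi,0,.0],-.9,9);
f=grab('top');save(f,'t10.png',(280,120,560,320),2.8)"
```

```text
{'t': 19.125, 'position': [0.6267, -0.0073, 0.25], 'tool_rot': [3.1398, 0.1222, 0.1326], 'contact_force': [-0.0302, -0.6104, -2.4294], 'grip_width': 0.0156, 'finger_force': 29.9986, 'qpos': [-0.0039, 0.4063, 1.5182, -0.0189, 1.338, 1.4396]}
n 9 [[[-1.73,3.53,0.78],[0.0011,0.0135,0.0147],-0.9],[[-1.69,3.56,0.75],[0.0011,0.0135,0.0147],-0.9],[[-1.65,3.58,0.72],[0.0011,0.0135,0.0147],-0.9],[[-1.6,3.61,0.7],[0.0011,0.0135,0.0147],-0.9],[[-1.56,3.63,0.68],[0.0011,0.0135,0.0147],-0.9],[[-1.52,3.66,0.65],[0.0011,0.0135,0.0147],-0.9],[[-1.47,3.67,0.62],[0.0011,0.0135,0.0147],-0.9],[[-1.42,3.7,0.6],[0.0011,0.0135,0.0147],-0.9],[[-1.38,3.72,0.58],[0.0011,0.0135,0.0147],-0.9]]
```

View pics/t10.png

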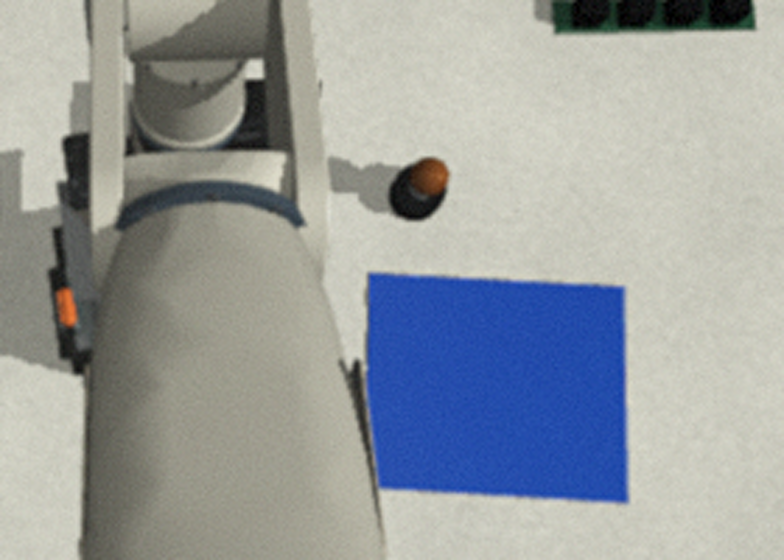

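The picture shows the arm covering the box, with the blue mat at about (500,385) in the crop still free and the lamp standing at (420,190). The 15.6 mm grip width means the cover is held. I'll carry it over.

>>> jog_arm:
  plan:
    - [[-1.7,3.5,0.8],[0,0.0135,0.0147],-0.9]
    - [[-1.7,3.6,0.75],[0,0.0135,0.0147],-0.9]
    - [[-1.65,3.6,0.7],[0,0.0135,0.0147],-0.9]
    - [[-1.6,3.6,0.7],[0,0.0135,0.0147],-0.9]
    - [[-1.6,3.6,0.7],[0,0.0135,0.0147],-0.9]
    - [[-1.5,3.7,0.65],[0,0.0135,0.0147],-0.9]
    - [[-1.5,3.7,0.6],[0,0.0135,0.0147],-0.9]
    - [[-1.4,3.7,0.6],[0,0.0135,0.0147],-0.9]
    - [[-1.4,3.7,0.6],[0,0.0135,0.0147],-0.9]
    - [[0,0,0],[0,0,0],-0.9]
    - [[0,0,0],[0,0,0],-0.9]

```text
t: 20.55
position: [0.5036, -0.3437, 0.1969]
tool_rot: [3.134, 0.008, 0.0]
contact_force: [-0.3, 1.2, -1.5]
grip_width: 0.0158
finger_force: 30.0
```

```bash
python3 -c "
from h import *
o=state();f=grab('wrist'); z=f['z_map']; R=Ro.from_euler('xyz',o['tool_rot'])
np.savez('w11.npz',**f)
# points at cover ahead of gripper, in tool frame
uv=np.array([[u,v] for v in range(20,300,20) for u in (200,314,430)],float)
p=R.inv().apply(depth(f,uv)-o['position'])
for a,b,c in zip(uv,p,f['color'][uv[:,1].astype(int),uv[:,0].astype(int)]): print(a,np.round(b*1000),c)"
```

```text
{'t': 20.55, 'position': [0.5036, -0.3437, 0.1969], 'tool_rot': [3.1336, 0.0082, 0.0004], 'contact_force': [-0.338, 1.201, -1.5025], 'grip_width': 0.0158, 'finger_force': 29.9987, 'qpos': [-0.595, 0.3648, 1.6989, -0.0127, 1.0802, 0.9814]}
[200.  20.] [164. -94. 195.] [243 242 236]
[314.  20.] [163.   0. 195.] [242 241 235]
[430.  20.] [164.  96. 196.] [242 240 234]
[200.  40.] [148. -95. 195.] [240 240 233]
[314.  40.] [148.   0. 196.] [240 240 233]
[430.  40.] [149.  97. 197.] [239 238 232]
[200.  60.] [133. -96. 195.] [243 242 236]
[314.  60.] [132.   0. 198.] [241 240 234]
[430.  60.] [133.  98. 196.] [241 241 235]
[200.  80.] [116. -96. 191.] [ 31  67 155]
[314.  80.] [116.   0. 192.] [ 47 105 225]
[430.  80.] [117.  99. 197.] [242 241 236]
[200. 100.] [100. -97. 191.] [ 31  66 153]
[314. 100.] [100.   0. 194.] [ 44 102 223]
[430. 100.] [100.  99. 194.] [ 48 105 225]
[200. 120.] [ 84. -98. 193.] [ 27  64 150]
[314. 120.] [ 83.   0. 193.] [ 44 103 224]
[430. 120.] [ 84. 101. 194.] [ 45 102 222]
[200. 140.] [  67. -100.  192.] [ 27  64 148]
[314. 140.] [ 66.  -0. 193.] [ 47 106 225
[... 202 characters left out ...]
 193.] [ 37  62 133]
[314. 180.] [ 31.  -0. 194.] [ 49  89 187]
[430. 180.] [ 32. 105. 194.] [ 49  98 203]
[200. 200.] [ 47. -52.  21.] [74 76 76]
[314. 200.] [47. -0. 20.] [120 122 122]
[430. 200.] [47. 53. 22.] [123 127 124]
[200. 220.] [ 38. -53.  20.] [75 77 76]
[314. 220.] [37. -0. 22.] [122 124 124]
[430. 220.] [37. 54. 21.] [124 127 126]
[200. 240.] [ 28. -54.  21.] [77 79 79]
[314. 240.] [32. -0.  7.] [51 53 54]
[430. 240.] [28. 55. 21.] [121 124 124]
[200. 260.] [ 18. -55.  21.] [76 78 79]
[314. 260.] [24. -0.  3.] [121 122 123]
[430. 260.] [17. 56. 22.] [124 126 126]
[200. 280.] [  7. -56.  22.] [76 79 79]
[314. 280.] [15. -0.  2.] [75 78 78]
[430. 280.] [ 7. 56. 20.] [125 127 127]
```

>>> jog_arm:
  plan:
    - [[0.5,0,4],[0.008,0.008,0],-0.9]
    - [[0,0,4],[0,0,0],-0.9]
    - [[0,0,4],[0,0,0],-0.9]
    - [[0,0,3],[0,0,0],-0.9]
    - [[0,0,1],[0,0,0],-0.9]
    - [[0,0,0.7],[0,0,0],-0.9]
    - [[0,0,0],[0,0,0],-0.9]
    - [[0,0,0],[0,0,0],-0.9]

```text
t: 21.6
position: [0.5098, -0.3451, 0.032]
tool_rot: [3.139, -0.003, 0.001]
contact_force: [-0.3, 0.5, -2.3]
grip_width: 0.0156
finger_force: 30.0
```

>>> jog_arm:
  plan:
    - [[0,0,0.2],[0,0,0],-0.9]
    - [[0,0,0.15],[0,0,0],-0.9]
    - [[0,0,0],[0,0,0],-0.9]
    - [[0,0,0],[0,0,0],-0.5]
    - [[0,0,0],[0,0,0],-0.2]
    - [[0,0,0],[0,0,0],-0.2]
    - [[0,0,-2],[0,0,0],-0.2]
    - [[0,0,-5],[0,0,0],0]
    - [[0,0,-6],[0,0,0],0]
    - [[0,0,-6],[0,0,0],0]
    - [[0,0,-2],[0,0,0],0]

```text
t: 22.98
position: [0.5104, -0.3455, 0.2435]
tool_rot: [3.136, -0.008, 0.001]
contact_force: [0.7, 0.6, -0.1]
grip_width: 0.0462
finger_force: 0.0
```

```bash
python3 -c "
from h import *
o=state();f=grab('wrist');np.savez('w12.npz',**f)
m=(f['color'].max(2).astype(int)-f['color'].min(2)<25)
v,u=np.mgrid[60:300:4,100:540:4]; uv=np.c_[u.ravel(),v.ravel()].astype(float); P=depth(f,uv); k=(abs(P[:,2]-.007)<.006)&m[uv[:,1].astype(int),uv[:,0].astype(int)]&(f['color'].max(2)[uv[:,1].astype(int),uv[:,0].astype(int)]<200)
A=P[k]; print(k.sum(), np.median(A[:,2]), cv2.minAreaRect(A[:,:2].astype(np.float32)), [np.median(A[abs(A[:,1]-y)<.02,2]) for y in (-.43,-.26)])
f=grab('top');f0=dict(np.load('top0.npz'));np.savez('top12.npz',**f)
uv=np.array([(u,v) for v in range(230,300) for u in range(410,505)],float); P=depth(f,uv)
c=f['color'][uv[:,1].astype(int),uv[:,0].astype(int)].astype(int); k=(c.max(1)-c.min(1)<30)&(P[:,2]<.02)
print(k.sum(),cv2.minAreaRect(P[k][:,:2].astype(np.float32)),np.median(P[k],0))
C=np.array([.6049,-.0072,0]);B=Ro.from_euler('z',.133)
goto(C+B.apply([-.03,.029,.30]),[np.pi,0,.133],0)
"
```

```text
{'t': 22.975, 'position': [0.5104, -0.3455, 0.2435], 'tool_rot': [3.1361, -0.0075, 0.001], 'contact_force': [0.7292, 0.638, -0.0836], 'grip_width': 0.0462, 'finger_force': 0.0, 'qpos': [-0.5974, 0.3239, 1.6476, -0.0003, 1.1607, 0.9725]}
1269 0.007388500058175651 ((0.5135031938552856, -0.28836336731910706), (0.3299393355846405, 0.13253068923950195), 83.38262176513672) [np.float64(0.007434328616141628), np.float64(0.007377038804162961)]
2193 ((0.48323190212249756, -0.31813591718673706), (0.222295343875885, 0.20595267415046692), 86.84495544433594) [ 0.4982248  -0.30653057  0.00577999]
n 9 [[[0.69,-4.03,-0.66],[0.0006,-0.0007,-0.0147],0],[[0.74,-4.02,-0.66],[0.0006,-0.0007,-0.0147],0],[[0.81,-4.01,-0.66],[0.0006,-0.0007,-0.0147],0],[[0.86,-3.99,-0.66],[0.0006,-0.0007,-0.0147],0],[[0.92,-3.98,-0.65],[0.0006,-0.0007,-0.0147],0],[[0.98,-3.97,-0.65],[0.0006,-0.0007,-0.0147],0],[[1.04,-3.96,-0.65],[0.0006,-0.0007,-0.0147],0],[[1.09,-3.94,-0.65],[0.0006,-0.0007,-0.0147],0],[[1.15,-3.92,-0.65],[0.0006,-0.0007,-0.0147],0]]
```

The cover lies flat on the mat with its top at 7.4 mm. Next I'll look at the clamp.

>>> jog_arm:
  plan:
    - [[0.3,-4,-0.6],[0,0,-0.0147],0]
    - [[0.4,-4,-0.6],[0,0,-0.0147],0]
    - [[0.4,-4,-0.6],[0,0,-0.0147],0]
    - [[0.5,-4,-0.6],[0,0,-0.0147],0]
    - [[0.6,-4,-0.6],[0,0,-0.0147],0]
    - [[0.6,-4,-0.6],[0,0,-0.0147],0]
    - [[0.7,-4,-0.6],[0,0,-0.0147],0]
    - [[0.7,-3.9,-0.6],[0,0,-0.0147],0]
    - [[0.8,-3.6,-0.6],[0,0,-0.0147],0]
    - [[0,0,0],[0,0,0],0]
    - [[0,0,0],[0,0,0],0]

```text
t: 24.45
position: [0.5371, 0.0129, 0.2902]
tool_rot: [3.14, 0.0, 0.134]
contact_force: [0.7, -0.1, -0.5]
grip_width: 0.0458
finger_force: 0.0
```

```bash
python3 -c "
from h import *
o=state();f=grab('wrist');np.savez('w13.npz',**f)
f2=dict(f);f2['color']=np.clip(255*(f['color']/255.)**.6,0,255).astype(np.uint8); save(f2,'w13.png')
C=np.array([.6049,-.0072,0]);B=Ro.from_euler('z',.133)
hsv=cv2.cvtColor(f['color'],cv2.COLOR_RGB2HSV); m=cv2.inRange(hsv,(0,130,60),(6,255,255))|cv2.inRange(hsv,(174,130,60),(180,255,255))
v,u=np.where(m>0); uv=np.c_[u,v].astype(float); P=B.inv().apply(depth(f,uv)-C)
k=(abs(P[:,0])<.08)&(abs(P[:,1])<.12)&(P[:,2]>.05); P=P[k]*1000; uv=uv[k]
print(len(P)); 
q=P[abs(P[:,1]-29)<20]; print('arm',np.percentile(q,[1,50,99],axis=0).round(1))
for x in range(-60,61,10):
    s=P[abs(P[:,0]-x)<5]; 
    if len(s): print(x,len(s),np.percentile(s[:,1],[2,50,98]).round(1),np.median(s[:,2]).round(1))
"
```

```text
{'t': 24.45, 'position': [0.5371, 0.0129, 0.2902], 'tool_rot': [3.1399, 0.0003, 0.1337], 'contact_force': [0.7307, -0.0692, -0.469], 'grip_width': 0.0458, 'finger_force': 0.0, 'qpos': [0.0223, 0.1624, 1.753, -0.0018, 1.2262, 1.46]}
3111
arm [[-51.3  10.7  86.5]
 [ -3.4  28.7  91.8]
 [ 44.6  47.5 443.5]]
-60 11 [23.7 28.6 33.5] 51.7
-50 85 [24.  29.6 34.2] 92.1
-40 135 [23.2 28.7 34.2] 92.2
-30 142 [23.2 28.7 34.1] 92.2
-20 145 [23.2 28.7 34.1] 92.1
-10 899 [-70.8   7.9  70.1] 88.5
0 1027 [-70.1   6.1  70. ] 88.4
10 156 [23.4 28.6 33.9] 92.0
20 189 [23.4 29.4 33.9] 92.3
30 154 [23.4 28.6 33.9] 92.1
40 154 [23.5 28.6 33.8] 92.0
50 14 [24.6 28.2 32.7] 92.2
```

View pics/w13.png

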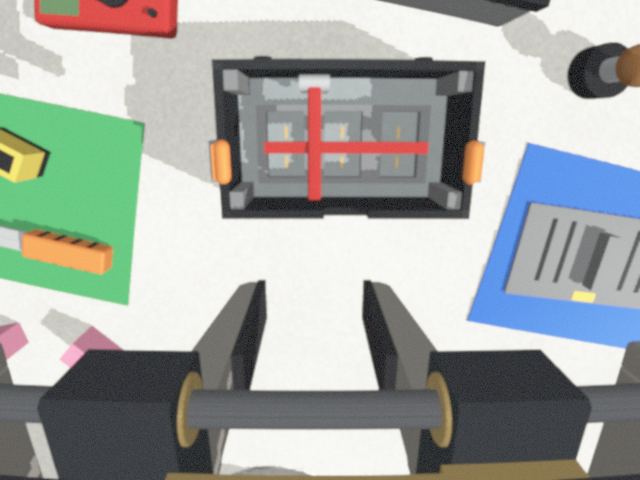

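The box is open. The red clamp arm runs from (316,90) to (315,198), with its cross bar at row 148, the bays at about (286,147), (342,147) and (399,147), and the cover flat on the blue mat. The hinge comes out at box (51, 29, 86) mm. I'll pinch the tab lightly and swing it along its arc.

```bash
cat > clampplan.py <<'E'
from h import *
C=np.array([.6049,-.0072,0]);B=Ro.from_euler("z",.133)
W=lambda x,y,z:C+B.apply(np.array([x,y,z])/1000)
if __name__=="__main__":
    s=goto(W(-42,28.8,130),[np.pi,0,.133],0,4); s=goto(W(-42,28.8,84),[np.pi,0,.133],0,2,s)
    a=np.linspace(0,1.72,13)
    P=np.array([[51-93*np.cos(t),86+93*np.sin(t)] for t in a]); d=np.diff(P,axis=0)/10
    print("arc dx,dz(tool)",np.round(np.c_[d[:,0],-d[:,1]],2).tolist())
E
python3 clampplan.py
python3 - <<'E'
from h import *
from clampplan import C,B
f=dict(np.load("w13.npz"))
# pocket floor / rim depth profile along box x at bay y=-58 and y=0, and along y
v,u=np.mgrid[60:220,215:480]; uv=np.c_[u.ravel(),v.ravel()].astype(float); P=B.inv().apply(depth(f,uv)-C)*1000
for y in(-58,0,58):
    s=P[(abs(P[:,1]-y)<10)&(P[:,2]<36)&(P[:,2]>20)]; print(y,len(s),np.percentile(s[:,0],[1,5,95,99]).round(1),np.median(s[:,2]).round(1))
for x in (-20,15):
    s=P[(abs(P[:,0]-x)<8)&(P[:,2]<36)&(P[:,2]>20)]; h=np.histogram(s[:,1],bins=np.arange(-110,111,4)); print(x,[(int(b)) for n,b in zip(*h) if n>6])
E
```

```text
n 4 [[[0.56,-0.01,4.01],[0.0004,0.0,-0.0],0],[[0.56,-0.02,4.0],[0.0004,0.0,-0.0],0],[[0.57,-0.01,4.01],[0.0004,0.0,-0.0],0],[[0.56,-0.0,4.01],[0.0004,0.0,-0.0],0]]
n 2 [[[-0.0,-0.0,2.3],[0.0,0.0,-0.0001],0],[[-0.0,-0.0,2.3],[0.0,0.0,-0.0001],0]]
arc dx,dz(tool) [[0.1, -1.33], [0.28, -1.3], [0.47, -1.25], [0.64, -1.17], [0.8, -1.06], [0.94, -0.94], [1.07, -0.79], [1.17, -0.63], [1.25, -0.46], [1.3, -0.28], [1.33, -0.09], [1.33, 0.1]]
-58 1801 [-59.9 -56.3  56.6  60.1] 30.4
0 1824 [-59.9 -55.6  56.4  60. ] 30.3
58 1828 [-59.9 -55.5  56.3  60. ] 30.3
-20 [-110, -106, -102, -98, -94, -78, -74, -70, -66, -62, -58, -54, -50, -46, -42, -22, -18, -14, -10, -6, -2, 2, 6, 10, 14, 38, 42, 46, 50, 54, 58, 62, 66, 70, 74, 86, 90, 94, 98, 102]
15 [-110, -106, -102, -98, -94, -78, -74, -70, -66, -62, -58, -54, -50, -46, -42, -22, -18, -14, -10, -6, -2, 2, 6, 10, 14, 18, 38, 42, 46, 50, 54, 58, 62, 66, 70, 74, 86, 90, 94, 98, 102]
```

>>> jog_arm:
  plan:
    - [[0.6,0,4],[0,0,0],0]
    - [[0.6,0,4],[0,0,0],-0.2]
    - [[0.5,0,4],[0,0,0],-0.2]
    - [[0.5,0,4],[0,0,0],-0.2]
    - [[0,0,2.3],[0,0,0],-0.2]
    - [[0,0,2.3],[0,0,0],-0.2]
    - [[0,0,0],[0,0,0],-0.2]
    - [[0,0,0],[0,0,0],-0.9]
    - [[0,0,0],[0,0,0],-0.9]
    - [[0,0,0],[0,0,0],-0.9]
    - [[0,0,0],[0,0,0],-0.9]
    - [[0,0,0],[0,0,0],-0.9]
  grip_force: 6

```text
t: 26.0
position: [0.5604, 0.0158, 0.0858]
tool_rot: [3.14, -0.003, 0.133]
contact_force: [-0.3, -1.4, 6.3]
grip_width: 0.012
finger_force: 6.0
```

>>> jog_arm:
  plan:
    - [[0.1,0,-1.3],[0,0,0],-0.9]
    - [[0.3,0,-1.3],[0,0,0],-0.9]
    - [[0.5,0,-1.25],[0,0,0],-0.9]
    - [[0.65,0,-1.15],[0,0,0],-0.9]
    - [[0.8,0,-1.05],[0,0,0],-0.9]
    - [[0.95,0,-0.95],[0,0,0],-0.9]
    - [[1.05,0,-0.8],[0,0,0],-0.9]
    - [[1.15,0,-0.65],[0,0,0],-0.9]
    - [[1.25,0,-0.45],[0,0,0],-0.9]
    - [[1.3,0,-0.3],[0,0,0],-0.9]
    - [[1.3,0,-0.1],[0,0,0],-0.9]
    - [[1.3,0,0.1],[0,0,0],-0.9]

```text
t: 27.5
position: [0.6665, 0.0301, 0.1778]
tool_rot: [3.14, -0.002, 0.133]
contact_force: [-1.8, -5.6, -0.6]
grip_width: 0.012
finger_force: 6.0
```

```bash
python3 -c "
from h import *
from clampplan import *
o=state(); p=B.inv().apply(np.array(o['position'])-C)*1000; print(p, np.arctan2(p[2]-88+4,51-p[0]))"
```

```text
{'t': 27.5, 'position': [0.6665, 0.0301, 0.1778], 'tool_rot': [3.1398, -0.0021, 0.1333], 'contact_force': [-1.7712, -5.6164, -0.6136], 'grip_width': 0.012, 'finger_force': 6.0001, 'qpos': [0.0437, 0.4668, 1.5865, -0.0018, 1.086, 1.482]}
[ 65.9628647   28.80156036 177.75279428] 1.7290607037565329
```

The clamp is open at about 1.73 rad. I'll release it, rise, and go look at the relays.

>>> jog_arm:
  plan:
    - [[0,0,0],[0,0,0],-0.3]
    - [[0,0,0],[0,0,0],-0.3]
    - [[0,0,-3],[0,0,0],-0.3]
    - [[0,0,-5],[0,0,0],-0.3]
    - [[-2,0,0],[0,0,0],0]
    - [[0,0,0],[0,0,0],0]

```text
t: 28.25
position: [0.6444, 0.0278, 0.2577]
tool_rot: [3.141, -0.002, 0.133]
contact_force: [-0.2, 0.5, -0.6]
grip_width: 0.0457
finger_force: 0.0
```

```bash
python3 -c "
from h import *
from clampplan import *
state(); s=goto([.53,.30,.19],[np.pi,0,1.204],0.2)
f=dict(np.load('w13.npz'))
v,u=np.mgrid[60:220,215:480]; uv=np.c_[u.ravel(),v.ravel()].astype(float); P=B.inv().apply(depth(f,uv)-C)*1000
for y in(-58,0,55):
    s=P[(abs(P[:,1]-y)<8)]
    print(y,[(x,int(np.median(s[abs(s[:,0]-x)<1.2,2]))) for x in range(-56,57,2) if (abs(s[:,0]-x)<1.2).any()])
"
```

```text
{'t': 28.25, 'position': [0.6444, 0.0278, 0.2577], 'tool_rot': [3.1406, -0.0017, 0.1332], 'contact_force': [-0.1569, 0.5134, -0.6075], 'grip_width': 0.0457, 'finger_force': 0.0, 'qpos': [0.0413, 0.3609, 1.562, -0.0009, 1.2169, 1.4791]}
n 8 [[[-0.97,-3.56,0.84],[0.0002,-0.0001,-0.1338],0.2],[[-0.48,-3.66,0.84],[0.0002,-0.0001,-0.1338],0.2],[[0.01,-3.69,0.85],[0.0002,-0.0001,-0.1338],0.2],[[0.5,-3.66,0.84],[0.0002,-0.0001,-0.1338],0.2],[[0.99,-3.56,0.84],[0.0002,-0.0001,-0.1338],0.2],[[1.45,-3.39,0.85],[0.0002,-0.0001,-0.1338],0.2],[[1.89,-3.17,0.85],[0.0002,-0.0001,-0.1338],0.2],[[2.3,-2.89,0.84],[0.0002,-0.0001,-0.1338],0.2]]
-58 [(-56, 30), (-54, 30), (-52, 30), (-50, 30), (-48, 30), (-46, 30), (-44, 41), (-42, 42), (-40, 42), (-38, 39), (-36, 30), (-34, 29), (-32, 29), (-30, 30), (-28, 30), (-26, 30), (-24, 30), (-22, 30), (-20, 30), (-18, 30), (-16, 30), (-14, 30), (-10, 87), (-8, 88), (-6, 88), (-4, 88), (-2, 87), (0, 87), (2, 30), (4, 30), (6, 30), (8, 30), (10, 30), (12, 30), (14, 30), (16, 30), (18, 30), (20, 30), (22, 30), (24, 30), (26, 30), (28, 41), (30, 42), (32, 42), (34
[... 579 characters left out ...]
34, 40), (36, 30), (38, 30), (40, 30), (42, 30), (44, 29), (46, 30), (48, 30), (50, 30), (52, 30), (54, 30), (56, 30)]
55 [(-56, 30), (-54, 30), (-52, 30), (-50, 30), (-48, 30), (-46, 30), (-44, 42), (-42, 42), (-40, 42), (-38, 38), (-36, 30), (-34, 30), (-32, 30), (-30, 30), (-28, 30), (-26, 30), (-24, 30), (-22, 30), (-20, 30), (-18, 30), (-16, 30), (-14, 30), (-10, 88), (-8, 88), (-6, 88), (-4, 87), (-2, 87), (0, 31), (2, 30), (4, 30), (6, 30), (8, 30), (10, 30), (12, 30), (14, 30), (16, 30), (18, 30), (20, 30), (22, 29), (24, 30), (26, 30), (28, 41), (30, 42), (32, 42), (34, 40), (36, 30), (38, 30), (40, 30), (42, 30), (44, 30), (46, 30), (48, 30), (50, 30), (52, 30), (54, 30), (56, 30)]
```

The bays are centred at box x = −5, y = −58, 0 and 58 mm. Now to the relays.

>>> jog_arm:
  plan:
    - [[-1,-3.6,0.8],[0,0,-0.134],0.2]
    - [[-0.5,-3.7,0.8],[0,0,-0.134],0.2]
    - [[0,-3.7,0.8],[0,0,-0.134],0.2]
    - [[0.5,-3.7,0.8],[0,0,-0.134],0.2]
    - [[1,-3.6,0.9],[0,0,-0.134],0.2]
    - [[1.5,-3.4,0.9],[0,0,-0.134],0.2]
    - [[1.9,-3.2,0.9],[0,0,-0.134],0.2]
    - [[2.3,-2.9,0.9],[0,0,-0.134],0.2]
    - [[0,0,0],[0,0,0],0.2]
    - [[0,0,0],[0,0,0],0.2]

```text
t: 29.5
position: [0.5296, 0.3017, 0.1881]
tool_rot: [3.14, 0.001, 1.204]
contact_force: [-0.8, 0.7, -0.2]
grip_width: 0.0553
finger_force: 0.0
```

```bash
cat > relays.py <<'E'
from h import *
o=state(); f=grab("wrist"); np.savez("wr.npz",**f); hsv=cv2.cvtColor(f["color"],cv2.COLOR_RGB2HSV)
m=cv2.inRange(hsv,(20,110,110),(35,255,255))
cs,h=cv2.findContours(m,cv2.RETR_CCOMP,cv2.CHAIN_APPROX_NONE)
for i,c in enumerate(cs):
    if h[0][i][3]>=0 and cv2.contourArea(c)>150:   # hole = black label on top
        P=plane(f,c.reshape(-1,2)+0.0,.049)[:,:2].astype(np.float32); r=cv2.minAreaRect(P)
        w,hh=r[1]; a=np.radians(r[2] if w>hh else r[2]+90); a=(a+np.pi)%np.pi
        print("label",c.reshape(-1,2).mean(0).round(),"c",np.round(r[0],4),np.round(r[1],3),"long axis yaw",round(a,3),
          "z",np.round(np.median(depth(f,c.reshape(-1,2))[:,2]),3))
E
python3 relays.py
```

```text
{'t': 29.5, 'position': [0.5296, 0.3017, 0.1881], 'tool_rot': [3.1401, 0.0014, 1.2043], 'contact_force': [-0.79, 0.6951, -0.1836], 'grip_width': 0.0553, 'finger_force': 0.0, 'qpos': [0.5164, 0.3727, 1.7086, -0.0023, 1.0605, 0.884]}
label [278. 141.] c [0.5291 0.3742] [0.044 0.02 ] long axis yaw 1.171 z 0.05
label [294.  43.] c [0.5648 0.4325] [0.044 0.02 ] long axis yaw 1.381 z 0.05
```

One relay was knocked about 34 mm aside and is now at (0.529, 0.374). I'll pick it there.

```bash
python3 -c "
from h import *
s=goto([.5291,.3742,.09],[np.pi,0,1.171],0.1,4);goto([.5291,.3742,.036],[np.pi,0,1.171],0.1,3,s)"
```

```text
n 4 [[[1.7,-0.68,2.46],[0.0004,0.0003,0.0082],0.1],[[1.69,-0.69,2.46],[0.0004,0.0003,0.0082],0.1],[[1.68,-0.7,2.45],[0.0004,0.0003,0.0082],0.1],[[1.68,-0.71,2.46],[0.0004,0.0003,0.0082],0.1]]
n 3 [[[-0.0,-0.0,1.8],[0.0,-0.0001,-0.0],0.1],[[-0.0,-0.0,1.8],[0.0,-0.0001,-0.0],0.1],[[-0.0,-0.0,1.8],[0.0,-0.0001,-0.0],0.1]]
```

>>> jog_arm:
  plan:
    - [[1.7,-0.7,2.5],[0,0,0.008],0.1]
    - [[1.7,-0.7,2.5],[0,0,0.008],0.1]
    - [[1.7,-0.7,2.4],[0,0,0.008],0.1]
    - [[1.7,-0.7,2.4],[0,0,0.008],0.1]
    - [[0,0,1.8],[0,0,0],0.1]
    - [[0,0,1.8],[0,0,0],0.1]
    - [[0,0,1.8],[0,0,0],0.1]
    - [[0,0,0],[0,0,0],0.1]
    - [[0,0,0],[0,0,0],-0.7]
    - [[0,0,0],[0,0,0],-0.7]
    - [[0,0,0],[0,0,0],-0.7]
    - [[0,0,0],[0,0,0],-0.7]
  grip_force: 20

```text
t: 31.05
position: [0.5293, 0.3755, 0.0373]
tool_rot: [3.139, -0.0, 1.173]
contact_force: [0.4, -1.0, 5.5]
grip_width: 0.0319
finger_force: 20.0
```

```bash
python3 -c "
from h import *
from clampplan import *
o=state(); p=np.array(o['position']); s=goto([p[0],p[1],.21],[np.pi,0,1.171],-.7,4);
s=goto(W(-5,58,.21*1000),[np.pi,0,.133],-.7,9,s); goto(W(-5,58,90),[np.pi,0,.133],-.7,3,s)"
```

```text
{'t': 31.05, 'position': [0.5293, 0.3755, 0.0373], 'tool_rot': [3.139, -0.0005, 1.1733], 'contact_force': [0.4004, -0.9632, 5.5287], 'grip_width': 0.0319, 'finger_force': 20.0007, 'qpos': [0.6157, 0.6116, 1.7082, -0.0026, 0.82, 1.015]}
n 4 [[[0.0,0.01,-4.32],[0.0006,-0.0001,0.0006],-0.7],[[0.0,0.01,-4.31],[0.0006,-0.0001,0.0006],-0.7],[[0.01,0.01,-4.32],[0.0006,-0.0001,0.0006],-0.7],[[-0.0,-0.0,-4.32],[0.0006,-0.0001,0.0006],-0.7]]
n 9 [[[-3.06,2.05,0.0],[0.0,-0.0,0.1153],-0.7],[[-2.81,2.4,0.0],[0.0,-0.0,0.1153],-0.7],[[-2.51,2.7,0.0],[0.0,-0.0,0.1153],-0.7],[[-2.19,2.97,0.0],[0.0,-0.0,0.1153],-0.7],[[-1.83,3.2,0.0],[0.0,-0.0,0.1153],-0.7],[[-1.45,3.39,0.0],[0.0,-0.0,0.1153],-0.7],[[-1.05,3.53,0.0],[0.0,-0.0,0.1153],-0.7],[[-0.63,3.64,0.0],[0.0,-0.0,0.1153],-0.7],[[-0.22,3.68,0.0],[0.0,-0.0,0.1153],-0.7]]
n 3 [[[0.0,-0.0,4.0],[0.0,-0.0001,0.0001],-0.7],[[0.0,-0.0,4.0],[0.0,-0.0001,0.0001],-0.7],[[0.0,-0.0,4.0],[0.0,-0.0001,0.0001],-0.7]]
```

>>> jog_arm:
  plan:
    - [[0,0,-4],[0,0,0],-0.7]
    - [[0,0,-4.5],[0,0,0],-0.7]
    - [[0,0,-4.5],[0,0,0],-0.7]
    - [[0,0,-4.3],[0,0,0],-0.7]

```text
t: 31.55
position: [0.5283, 0.3753, 0.2109]
tool_rot: [3.14, 0.001, 1.173]
contact_force: [-0.3, -0.1, -1.4]
grip_width: 0.0321
finger_force: 20.0
```

>>> jog_arm:
  plan:
    - [[-3,2,0],[0,0,0.115],-0.7]
    - [[-2.8,2.4,0],[0,0,0.115],-0.7]
    - [[-2.5,2.7,0],[0,0,0.115],-0.7]
    - [[-2.2,3,0],[0,0,0.115],-0.7]
    - [[-1.8,3.2,0],[0,0,0.115],-0.7]
    - [[-1.4,3.4,0],[0,0,0.115],-0.7]
    - [[-1,3.5,0],[0,0,0.115],-0.7]
    - [[-0.6,3.6,0],[0,0,0.115],-0.7]
    - [[-0.1,3.7,0],[0,0,0.115],-0.7]
    - [[0,0,3],[0,0,0],-0.7]
    - [[0,0,0],[0,0,0],-0.7]

```text
t: 32.92
position: [0.5932, 0.0513, 0.1781]
tool_rot: [3.141, 0.003, 0.138]
contact_force: [0.0, 0.9, -0.9]
grip_width: 0.0319
finger_force: 20.0
```

```bash
cat > held.py <<'E'
from h import *
from clampplan import *
o=state(); f=grab("wrist"); R=Ro.from_euler("xyz",o["tool_rot"]); p0=np.array(o["position"])
print("TCP in box mm",np.round(B.inv().apply(p0-C)*1000,1),"yaw err",round(o["tool_rot"][2]-.133,4))
hsv=cv2.cvtColor(f["color"],cv2.COLOR_RGB2HSV); m=cv2.inRange(hsv,(18,110,50),(36,255,255)); m[:, :240]=0; m[:,400:]=0
v,u=np.where(m>0); P=R.inv().apply(depth(f,np.c_[u,v].astype(float))-p0)*1000
k=abs(P[:,2])<40; P=P[k]; top=P[P[:,2]<np.percentile(P[:,2],30)+3]
print(len(P),"x",np.percentile(P[:,0],[2,50,98]).round(1),"y",np.percentile(P[:,1],[2,50,98]).round(1),"z",np.percentile(P[:,2],[2,50,98]).round(1),"top x max",np.percentile(top[:,0],99).round(1))
e=R.apply([0,0,0])
E
python3 held.py
```

```text
{'t': 32.925, 'position': [0.5932, 0.0513, 0.1781], 'tool_rot': [3.1405, 0.0032, 0.1376], 'contact_force': [0.0148, 0.8753, -0.946], 'grip_width': 0.0319, 'finger_force': 20.0, 'qpos': [0.0845, 0.3647, 1.746, -0.0014, 1.034, 1.5184]}
TCP in box mm [ -3.8  59.5 178.1] yaw err 0.0046
7654 x [-29.4  15.5  28.8] y [-15.9  -0.2  15.5] z [-13.5 -11.7  19.7] top x max 28.7
```

>>> jog_arm:
  plan:
    - [[0,0.15,3],[0,0,0.0046],-0.7]
    - [[0,0,3],[0,0,0],-0.7]
    - [[0,0,2],[0,0,0],-0.7]
    - [[0,0,1.5],[0,0,0],-0.7]
    - [[0,0,0],[0,0,0],-0.7]
    - [[0,0,0],[0,0,0],-0.7]

```text
t: 33.72
position: [0.596, 0.0504, 0.086]
tool_rot: [3.14, -0.003, 0.134]
contact_force: [0.8, 0.4, 0.3]
grip_width: 0.0318
finger_force: 20.0
```

```bash
python3 held.py
```

```text
{'t': 33.725, 'position': [0.596, 0.0504, 0.086], 'tool_rot': [3.1401, -0.0026, 0.134], 'contact_force': [0.845, 0.3706, 0.3457], 'grip_width': 0.0318, 'finger_force': 19.9999, 'qpos': [0.0827, 0.4819, 1.8064, -0.0018, 0.8507, 1.5207]}
TCP in box mm [-1.1 58.3 86. ] yaw err 0.001
7617 x [-29.9  13.6  28.8] y [-16.   -0.2  15.6] z [-13.7 -11.8  17.7] top x max 28.6
```

>>> jog_arm:
  plan:
    - [[-0.25,0,0.3],[0,0,0],-0.7]
    - [[0,0,0],[0,0,0],-0.7]
    - [[0,0,0],[0,0,0],-0.7]

```text
t: 34.15
position: [0.5929, 0.0498, 0.0821]
tool_rot: [3.14, -0.001, 0.134]
contact_force: [-0.5, -0.0, -0.1]
grip_width: 0.0318
finger_force: 20.0
```

```bash
python3 held.py
```

```text
{'t': 34.15, 'position': [0.5929, 0.0498, 0.0821], 'tool_rot': [3.1401, -0.0014, 0.1336], 'contact_force': [-0.4851, -0.0068, -0.0872], 'grip_width': 0.0318, 'finger_force': 19.9999, 'qpos': [0.0821, 0.4837, 1.8145, -0.0019, 0.8419, 1.5205]}
TCP in box mm [-4.3 58.1 82.1] yaw err 0.0006
7814 x [-29.9  14.6  28.8] y [-16.   -0.2  15.6] z [-13.5 -11.7  21.8] top x max 28.7
```

>>> jog_arm:
  plan:
    - [[0,0,0.6],[0,0,0],-0.7]
    - [[0,0,0.6],[0,0,0],-0.7]
    - [[0,0,0.4],[0,0,0],-0.7]
    - [[0,0,0],[0,0,0],-0.7]
    - [[0,0,0],[0,0,0],-0.7]

```text
t: 34.83
position: [0.5929, 0.0498, 0.066]
tool_rot: [3.14, -0.001, 0.134]
contact_force: [0.2, 0.3, -1.6]
grip_width: 0.0321
finger_force: 20.0
```

Down in the pocket without contact; 2 mm more, then release and rise.

>>> jog_arm:
  plan:
    - [[0,0,0.2],[0,0,0],-0.7]
    - [[0,0,0],[0,0,0],-0.7]
    - [[0,0,0],[0,0,0],-0.25]
    - [[0,0,0],[0,0,0],-0.15]
    - [[0,0,0],[0,0,0],-0.15]
    - [[0,0,-1],[0,0,0],-0.15]
    - [[0,0,-3],[0,0,0],-0.15]
    - [[0,0,-5],[0,0,0],-0.15]
    - [[0,0,-6],[0,0,0],0]
    - [[-3,0,-6],[0,0,0],0]
    - [[-3,0,0],[0,0,0],0]
    - [[0,0,0],[0,0,0],0]

```text
t: 36.33
position: [0.534, 0.0422, 0.2713]
tool_rot: [3.14, -0.003, 0.134]
contact_force: [0.4, 0.3, -0.8]
grip_width: 0.0459
finger_force: 0.0
```

```bash
cat > inbox.py <<'E'
from h import *
from clampplan import *
o=state(); f=grab("wrist"); hsv=cv2.cvtColor(f["color"],cv2.COLOR_RGB2HSV)
m=cv2.inRange(hsv,(18,110,50),(36,255,255)); v,u=np.where(m>0); uv=np.c_[u,v].astype(float)
P=B.inv().apply(depth(f,uv)-C)*1000
for y in(-58,0,58):
    s=P[(abs(P[:,1]-y)<28)&(abs(P[:,0]+5)<45)&(P[:,2]>68)&(P[:,2]<100)]
    if len(s)>50:
        r=cv2.minAreaRect(s[:,:2].astype(np.float32)); pl=np.linalg.lstsq(np.c_[s[:,:2],np.ones(len(s))],s[:,2],rcond=None)[0]
        print("bay y",y,len(s),"c",np.round(r[0],1),np.round(r[1],1),round(r[2],1),"z top",np.median(s[:,2]).round(1),"slope",pl[:2].round(3))
m=cv2.inRange(hsv,(0,130,50),(6,255,255))|cv2.inRange(hsv,(174,130,50),(180,255,255)); v,u=np.where(m>0)
P=B.inv().apply(depth(f,np.c_[u,v].astype(float))-C)*1000; s=P[(abs(P[:,1]-29)<9)&(P[:,0]>-60)&(P[:,0]<110)&(P[:,2]>80)&(P[:,2]<200)]
if len(s): print("clamp arm x",np.percentile(s[:,0],[2,50,98]).round(1),"z",np.percentile(s[:,2],[2,50,98]).round(1))
E
python3 inbox.py; python3 -c "
from h import *
s=goto([.54,.34,.2],[np.pi,0,1.381],0.2,12)"
```

```text
{'t': 36.325, 'position': [0.534, 0.0422, 0.2713], 'tool_rot': [3.14, -0.0027, 0.1336], 'contact_force': [0.4324, 0.3209, -0.8222], 'grip_width': 0.0459, 'finger_force': 0.0, 'qpos': [0.077, 0.1743, 1.7814, -0.0015, 1.1832, 1.5147]}
bay y 58 1533 c [-4.9 58. ] [60.1 31.3] 0.2 z top 76.3 slope [-0.    -0.001]
clamp arm x [46.  55.9 67.3] z [ 99.4 169.4 188.6]
n 12 [[[0.37,-2.45,0.59],[0.0002,-0.0001,-0.1039],0.2],[[0.62,-2.41,0.58],[0.0002,-0.0001,-0.1039],0.2],[[0.87,-2.32,0.59],[0.0002,-0.0001,-0.1039],0.2],[[1.11,-2.22,0.59],[0.0002,-0.0001,-0.1039],0.2],[[1.33,-2.1,0.59],[0.0002,-0.0001,-0.1039],0.2],[[1.54,-1.94,0.59],[0.0002,-0.0001,-0.1039],0.2],[[1.73,-1.78,0.59],[0.0002,-0.0001,-0.1039],0.2],[[1.91,-1.58,0.58],[0.0002,-0.0001,-0.1039],0.2],[[2.06,-1.38,0.59],[0.0002,-0.0001,-0.1039],0.2],[[2.19,-1.16,0.59],[0.0002,-0.0001,-0.1039],0.2],[[2.31,-0.92,0.59],[0.0002,-0.0001,-0.1039],0.2],[[2.38,-0.68,0.59],[0.0002,-0.0001,-0.1039],0.2]]
```

Relay seated perfectly (top at 76.3 mm, centred). Now the second.

>>> jog_arm:
  plan:
    - [[0.4,-2.5,0.6],[0,0,-0.104],0.2]
    - [[0.6,-2.4,0.6],[0,0,-0.104],0.2]
    - [[0.9,-2.3,0.6],[0,0,-0.104],0.2]
    - [[1.1,-2.2,0.6],[0,0,-0.104],0.2]
    - [[1.3,-2.1,0.6],[0,0,-0.104],0.2]
    - [[1.5,-1.9,0.6],[0,0,-0.104],0.2]
    - [[1.7,-1.8,0.6],[0,0,-0.104],0.2]
    - [[1.9,-1.6,0.6],[0,0,-0.104],0.2]
    - [[2.1,-1.4,0.6],[0,0,-0.104],0.2]
    - [[2.2,-1.2,0.6],[0,0,-0.104],0.2]
    - [[2.3,-0.9,0.6],[0,0,-0.104],0.2]
    - [[2.4,-0.7,0.6],[0,0,-0.104],0.2]

```text
t: 37.88
position: [0.5398, 0.3413, 0.1963]
tool_rot: [3.141, 0.002, 1.385]
contact_force: [0.7, 0.0, 0.1]
grip_width: 0.0554
finger_force: 0.0
```

>>> jog_arm:
  plan:
    - [[0,0,0],[0,0,0],0.2]
    - [[0,0,0],[0,0,0],0.2]

```text
t: 38.12
position: [0.5395, 0.3397, 0.1969]
tool_rot: [3.141, 0.002, 1.38]
contact_force: [-1.2, -0.3, -0.4]
grip_width: 0.0547
finger_force: 0.0
```

```bash
python3 relays.py;  python3 -c "
from h import *
s=goto([.5648,.4325,.09],[np.pi,0,1.381],0.1,4)"
```

```text
{'t': 38.125, 'position': [0.5395, 0.3397, 0.1969], 'tool_rot': [3.1405, 0.0019, 1.3801], 'contact_force': [-1.2067, -0.2861, -0.3829], 'grip_width': 0.0547, 'finger_force': 0.0, 'qpos': [0.5608, 0.4053, 1.6373, -0.0023, 1.0995, 0.7526]}
label [324. 101.] c [0.5649 0.4322] [0.044 0.02 ] long axis yaw 1.377 z 0.05
n 4 [[[2.41,0.18,2.68],[0.0003,0.0004,-0.0003],0.1],[[2.4,0.17,2.67],[0.0003,0.0004,-0.0003],0.1],[[2.41,0.18,2.68],[0.0003,0.0004,-0.0003],0.1],[[2.4,0.18,2.68],[0.0003,0.0004,-0.0003],0.1]]
```

>>> jog_arm:
  plan:
    - [[2.4,0.2,2.7],[0,0,0],0.1]
    - [[2.4,0.2,2.7],[0,0,0],0.1]
    - [[2.4,0.2,2.7],[0,0,0],0.1]
    - [[2.3,0.1,2.6],[0,0,0.003],0.1]
    - [[0,0,1.8],[0,0,0],0.1]
    - [[0,0,1.8],[0,0,0],0.1]
    - [[0,0,1.8],[0,0,0],0.1]
    - [[0,0,0],[0,0,0],0.1]
    - [[0,0,0],[0,0,0],-0.7]
    - [[0,0,0],[0,0,0],-0.7]
    - [[0,0,0],[0,0,0],-0.7]
    - [[0,0,0],[0,0,0],-0.7]

```text
t: 39.67
position: [0.5648, 0.4322, 0.0373]
tool_rot: [3.139, 0.0, 1.379]
contact_force: [1.0, -1.2, 5.5]
grip_width: 0.0319
finger_force: 20.0
```

>>> jog_arm:
  plan:
    - [[0,0,0],[0,0,0],-0.7]
    - [[0,0,-4],[0,0,0],-0.7]
    - [[0,0,-4.5],[0,0,0],-0.7]
    - [[0,0,-4.5],[0,0,0],-0.7]
    - [[0,0,-4.3],[0,0,0],-0.7]

```text
t: 40.3
position: [0.5637, 0.432, 0.2108]
tool_rot: [3.14, 0.001, 1.379]
contact_force: [0.5, -0.2, -0.6]
grip_width: 0.0315
finger_force: 20.0
```

```bash
python3 -c "
from h import *
from clampplan import *
o=state(); s=goto(W(-4,-58,180),[np.pi,0,.133],-.7,12)"
```

```text
{'t': 40.3, 'position': [0.5637, 0.432, 0.2108], 'tool_rot': [3.1401, 0.0009, 1.3788], 'contact_force': [0.5047, -0.1558, -0.6416], 'grip_width': 0.0315, 'finger_force': 19.9974, 'qpos': [0.6526, 0.5021, 1.4512, -0.0019, 1.188, 0.8454]}
n 12 [[[-4.0,1.16,0.26],[0.0002,-0.0,0.1038],-0.7],[[-3.85,1.56,0.26],[0.0002,-0.0,0.1038],-0.7],[[-3.67,1.96,0.27],[0.0002,-0.0,0.1038],-0.7],[[-3.45,2.33,0.26],[0.0002,-0.0,0.1038],-0.7],[[-3.19,2.67,0.26],[0.0002,-0.0,0.1038],-0.7],[[-2.9,2.99,0.26],[0.0002,-0.0,0.1038],-0.7],[[-2.57,3.27,0.26],[0.0002,-0.0,0.1038],-0.7],[[-2.22,3.52,0.26],[0.0002,-0.0,0.1038],-0.7],[[-1.84,3.73,0.25],[0.0002,-0.0,0.1038],-0.7],[[-1.44,3.9,0.26],[0.0002,-0.0,0.1038],-0.7],[[-1.03,4.03,0.26],[0.0002,-0.0,0.1038],-0.7],[[-0.61,4.12,0.25],[0.0002,-0.0,0.1038],-0.7]]
```

>>> jog_arm:
  plan:
    - [[-4,1.2,0.1],[0,0,0.104],-0.7]
    - [[-3.9,1.6,0.1],[0,0,0.104],-0.7]
    - [[-3.7,2,0.1],[0,0,0.104],-0.7]
    - [[-3.5,2.3,0.1],[0,0,0.104],-0.7]
    - [[-3.2,2.7,0.1],[0,0,0.104],-0.7]
    - [[-2.9,3,0.1],[0,0,0.104],-0.7]
    - [[-2.6,3.3,0.1],[0,0,0.104],-0.7]
    - [[-2.2,3.5,0.1],[0,0,0.104],-0.7]
    - [[-1.8,3.7,0.1],[0,0,0.104],-0.7]
    - [[-1.4,3.9,0.1],[0,0,0.104],-0.7]
    - [[-1,4,0.1],[0,0,0.104],-0.7]
    - [[-0.6,4.1,0.1],[0,0,0.104],-0.7]

```text
t: 41.8
position: [0.6097, -0.0671, 0.198]
tool_rot: [3.14, -0.001, 0.127]
contact_force: [1.1, 0.3, -0.8]
grip_width: 0.0317
finger_force: 20.0
```

>>> jog_arm:
  plan:
    - [[0,0,2],[0,0,0],-0.7]
    - [[0,0,0],[0,0,0],-0.7]
    - [[0,0,0],[0,0,0],-0.7]

```text
t: 42.18
position: [0.6099, -0.0655, 0.1784]
tool_rot: [3.14, -0.001, 0.131]
contact_force: [0.2, 0.3, -0.8]
grip_width: 0.0317
finger_force: 20.0
```

```bash
python3 held.py
```

```text
{'t': 42.175, 'position': [0.6099, -0.0655, 0.1784], 'tool_rot': [3.1403, -0.0013, 0.1313], 'contact_force': [0.2038, 0.3049, -0.7591], 'grip_width': 0.0317, 'finger_force': 19.9975, 'qpos': [-0.1089, 0.388, 1.7094, -0.0011, 1.0426, 1.3312]}
TCP in box mm [ -2.8 -58.4 178.4] yaw err -0.0017
7737 x [-28.9  15.9  30. ] y [-15.9  -0.2  15.5] z [-13.5 -11.7  19.7] top x max 29.9
```

>>> jog_arm:
  plan:
    - [[-0.2,0,3],[0,0,-0.002],-0.7]
    - [[0,0,3],[0,0,0],-0.7]
    - [[0,0,2],[0,0,0],-0.7]
    - [[0,0,1.5],[0,0,0],-0.7]
    - [[0,0,0],[0,0,0],-0.7]
    - [[0,0,0],[0,0,0],-0.7]
    - [[0,0,0],[0,0,0],-0.7]

```text
t: 43.1
position: [0.6086, -0.0663, 0.084]
tool_rot: [3.14, -0.003, 0.133]
contact_force: [-0.2, 0.5, 0.5]
grip_width: 0.0316
finger_force: 20.0
```

```bash
python3 held.py
```

```text
{'t': 43.1, 'position': [0.6086, -0.0663, 0.084], 'tool_rot': [3.1398, -0.0027, 0.1327], 'contact_force': [-0.1957, 0.4591, 0.5364], 'grip_width': 0.0316, 'finger_force': 19.9974, 'qpos': [-0.1104, 0.502, 1.7758, -0.0015, 0.8607, 1.3286]}
TCP in box mm [ -4.1 -59.1  84. ] yaw err -0.0003
7944 x [-30.4  14.6  30. ] y [-16.   -0.2  15.6] z [-13.5 -11.7  21.5] top x max 29.9
```

>>> jog_arm:
  plan:
    - [[-0.1,-0.1,0.3],[0,0,0],-0.7]
    - [[0,0,0.6],[0,0,0],-0.7]
    - [[0,0,0.6],[0,0,0],-0.7]
    - [[0,0,0.3],[0,0,0],-0.7]
    - [[0,0,0],[0,0,0],-0.7]
    - [[0,0,0],[0,0,0],-0.7]

```text
t: 43.9
position: [0.6069, -0.0655, 0.065]
tool_rot: [3.14, -0.001, 0.133]
contact_force: [1.3, 0.7, -0.3]
grip_width: 0.0318
finger_force: 20.0
```

>>> jog_arm:
  plan:
    - [[0,0,0.1],[0,0,0],-0.7]
    - [[0,0,0],[0,0,0],-0.7]
    - [[0,0,0],[0,0,0],-0.25]
    - [[0,0,0],[0,0,0],-0.15]
    - [[0,0,0],[0,0,0],-0.15]
    - [[0,0,-1],[0,0,0],-0.15]
    - [[0,0,-3],[0,0,0],-0.15]
    - [[0,0,-5],[0,0,0],-0.15]
    - [[0,0,-6],[0,0,0],0]
    - [[-3,-1,-6],[0,0,0],0]
    - [[-3,-2,0],[0,0,0],0]
    - [[0,-3,0],[0,0,0],0]

```text
t: 45.4
position: [0.5402, -0.0143, 0.271]
tool_rot: [3.14, -0.003, 0.131]
contact_force: [0.3, 0.2, 0.2]
grip_width: 0.0458
finger_force: 0.0
```

```bash
python3 inbox.py; python3 - <<'E'
from h import *
f=grab("top"); hsv=cv2.cvtColor(f["color"],cv2.COLOR_RGB2HSV)
# any yellow left outside the box; tool pose
for n,lo,hi,z in(("yellow",(20,110,80),(35,255,255),.049),("orange",(5,150,100),(18,255,255),.029)):
    for c in cv2.findContours(cv2.inRange(hsv,lo,hi),cv2.RETR_EXTERNAL,cv2.CHAIN_APPROX_NONE)[0]:
        if cv2.contourArea(c)>12: print(n,c.reshape(-1,2).mean(0).round(),plane(f,[c.reshape(-1,2).mean(0)],z).round(3))
E
```

```text
{'t': 45.4, 'position': [0.5402, -0.0143, 0.271], 'tool_rot': [3.1396, -0.003, 0.1312], 'contact_force': [0.3235, 0.2099, 0.1998], 'grip_width': 0.0458, 'finger_force': 0.0, 'qpos': [-0.0283, 0.1819, 1.7726, -0.0016, 1.1837, 1.4119]}
bay y -58 1640 c [ -5.8 -57.9] [32.7 59.7] 89.8 z top 76.3 slope [ 0.    -0.023]
bay y 58 1652 c [-5.4 58. ] [32.6 59.4] 90.0 z top 76.3 slope [0.001 0.02 ]
clamp arm x [46.2 55.8 67.5] z [100.2 167.8 188.6]
yellow [458. 274.] [[ 0.452 -0.332  0.049]]
orange [237. 283.] [[0.434 0.295 0.029]]
orange [304. 229.] [[0.59  0.103 0.029]]
orange [436. 182.] [[ 0.728 -0.289  0.029]]
orange [220. 116.] [[0.946 0.356 0.029]]
orange [153. 117.] [[0.946 0.562 0.029]]
```

Both relays are seated with their tops at 76.3 mm, the tool is still in place, and no relay is left outside. To close the clamp I'll pinch it, swing it down to about 0.3 rad, and then press it shut from above, because the fingers would hit the relay in bay 2 lower down.

```bash
python3 - <<'E'
from clampplan import *
s=goto(W(66,28.8,235),[np.pi,0,.133],0,5)
a=np.linspace(1.72,.3,11); P=np.array([[51-93*np.cos(t),86+93*np.sin(t)] for t in a]); d=np.diff(P,axis=0)/10
print(np.round(np.c_[d[:,0],-d[:,1]],2).tolist())
E
```

```text
n 5 [[[2.6,-0.51,0.71],[0.0002,-0.0005,0.0002],0],[[2.6,-0.51,0.72],[0.0002,-0.0005,0.0002],0],[[2.6,-0.51,0.71],[0.0002,-0.0005,0.0002],0],[[2.6,-0.51,0.71],[0.0002,-0.0005,0.0002],0],[[2.6,-0.51,0.71],[0.0002,-0.0005,0.0002],0]]
[[-1.32, -0.1], [-1.32, 0.08], [-1.29, 0.27], [-1.24, 0.45], [-1.16, 0.62], [-1.06, 0.78], [-0.94, 0.92], [-0.8, 1.05], [-0.65, 1.15], [-0.48, 1.23]]
```

>>> jog_arm:
  plan:
    - [[2.6,-0.5,0.7],[0,0,0],-0.1]
    - [[2.6,-0.5,0.7],[0,0,0],-0.1]
    - [[2.6,-0.5,0.7],[0,0,0],-0.1]
    - [[2.6,-0.5,0.7],[0,0,0],-0.1]
    - [[2.6,-0.5,0.7],[0,0,0],-0.1]
    - [[0,0,0],[0,0,0],-0.1]
    - [[0,0,0],[0,0,0],-0.1]

```text
t: 46.38
position: [0.6667, 0.0272, 0.2343]
tool_rot: [3.14, -0.0, 0.133]
contact_force: [-0.5, -0.5, 0.4]
grip_width: 0.0411
finger_force: 0.0
```

```bash
python3 -c "
from clampplan import *
o=manip.get_obs(); print(B.inv().apply(np.array(o['position'])-C)*1000,o['tool_rot'])"
```

```text
[ 65.80214726  25.95257721 234.3347279 ] [ 3.13995712e+00 -4.37532006e-04  1.32683638e-01]
```

>>> jog_arm:
  plan:
    - [[0,-0.3,2.5],[0,0,0],-0.1]
    - [[0,0,2.5],[0,0,0],-0.1]
    - [[0,0,0.7],[0,0,0],-0.1]
    - [[0,0,0],[0,0,0],-0.1]
    - [[0,0,0],[0,0,0],-0.9]
    - [[0,0,0],[0,0,0],-0.9]
    - [[0,0,0],[0,0,0],-0.9]
    - [[0,0,0],[0,0,0],-0.9]
    - [[0,0,0],[0,0,0],-0.9]
  grip_force: 6

```text
t: 47.5
position: [0.6672, 0.0302, 0.1778]
tool_rot: [3.139, -0.002, 0.133]
contact_force: [-0.6, -3.6, 3.5]
grip_width: 0.0121
finger_force: 6.0
```

>>> jog_arm:
  plan:
    - [[-1.3,0,-0.1],[0,0,0],-0.9]
    - [[-1.3,0,0.1],[0,0,0],-0.9]
    - [[-1.3,0,0.3],[0,0,0],-0.9]
    - [[-1.25,0,0.45],[0,0,0],-0.9]
    - [[-1.15,0,0.6],[0,0,0],-0.9]
    - [[-1.05,0,0.8],[0,0,0],-0.9]
    - [[-0.95,0,0.9],[0,0,0],-0.9]
    - [[-0.8,0,1.05],[0,0,0],-0.9]
    - [[-0.65,0,1.15],[0,0,0],-0.9]
    - [[-0.5,0,1.2],[0,0,0],-0.9]
    - [[0,0,0],[0,0,0],-0.9]

```text
t: 48.88
position: [0.5655, 0.0166, 0.112]
tool_rot: [3.139, -0.002, 0.133]
contact_force: [2.3, -5.1, -2.0]
grip_width: 0.0117
finger_force: 6.0
```

```bash
python3 -c "
from clampplan import *
o=manip.get_obs(); p=(B.inv().apply(np.array(o['position'])-C)*1000);print(p,o['tool_rot'],np.arctan2(p[2]-84,51-p[0]))"
```

```text
[-35.87948338  28.80597196 112.0224107 ] [ 3.13941847e+00 -1.82141730e-03  1.32805992e-01] 0.3120084567092721
```

>>> jog_arm:
  plan:
    - [[0,0,0],[0,0,0],-0.4]
    - [[0,0,0],[0,0,0],-0.4]
    - [[0,0,-2],[0,0,0],-0.4]
    - [[0,0,-3],[0,0,0],-0.8]
    - [[-0.3,0,0],[0,0,0],-1]
    - [[0,0,0],[0,0,0],-1]
    - [[0,0,0],[0,0,0],-1]
    - [[0,0,0],[0,0,0],-1]

```text
t: 49.88
position: [0.5619, 0.0168, 0.1619]
tool_rot: [3.14, 0.0, 0.133]
contact_force: [-0.4, 1.0, -0.2]
grip_width: 0.0008
finger_force: 0.0
```

>>> jog_arm:
  plan:
    - [[0,0,1.5],[0,0,0],-1]
    - [[0,0,1],[0,0,0],-1]
    - [[0,0,0.8],[0,0,0],-1]
    - [[0,0,0.8],[0,0,0],-1]
    - [[0,0,0.6],[0,0,0],-1]
    - [[0,0,0.4],[0,0,0],-1]
    - [[0,0,0],[0,0,0],-1]

```text
t: 50.75
position: [0.5625, 0.0167, 0.1115]
tool_rot: [3.14, -0.001, 0.133]
contact_force: [0.6, -0.7, 0.1]
grip_width: 0.0006
finger_force: 0.0
```

>>> jog_arm:
  plan:
    - [[0,0,0.2],[0,0,0],-1]
    - [[0,0,0.2],[0,0,0],-1]
    - [[0,0,0],[0,0,0],-1]
    - [[0,0,0],[0,0,0],-1]

```text
t: 51.25
position: [0.5628, 0.0167, 0.109]
tool_rot: [3.14, -0.002, 0.133]
contact_force: [-4.4, 0.4, 13.0]
grip_width: 0.0009
finger_force: 6.7
```

Solid stop at 13 N, so the clamp is shut. I'll retreat and check.

>>> jog_arm:
  plan:
    - [[0,0,-2],[0,0,0],-1]
    - [[0,0,-5],[0,0,0],-1]
    - [[-1.5,0,-6],[0,0,0],-1]
    - [[-2,3,-5],[0,0,0],-0.5]
    - [[0,0,0],[0,0,0],0]
    - [[0,0,0],[0,0,0],0]

```text
t: 52.0
position: [0.5313, -0.0174, 0.2873]
tool_rot: [3.14, -0.001, 0.132]
contact_force: [-0.8, -0.1, 0.3]
grip_width: 0.0282
finger_force: 0.0
```

```bash
python3 inbox.py; python3 - <<'E'
from h import *
f=grab("top"); g=dict(np.load("top0.npz")); hsv=cv2.cvtColor(f["color"],cv2.COLOR_RGB2HSV)
for c in cv2.findContours(cv2.inRange(hsv,(5,150,100),(18,255,255))[220:310,160:275],cv2.RETR_EXTERNAL,cv2.CHAIN_APPROX_NONE)[0]:
    print("tool",c.reshape(-1,2).mean(0)+[160,220])
for n,(x0,y0,x1,y1) in dict(meter=(228,172,285,206),battery=(338,145,400,182),lamp=(415,172,445,202)).items():
    print(n,np.abs(f["color"][y0:y1,x0:x1].astype(int)-g["color"][y0:y1,x0:x1]).mean().round(1))
c=max(cv2.findContours(cv2.inRange(hsv,(0,0,30),(180,60,140))[215:305,410:505],cv2.RETR_EXTERNAL,cv2.CHAIN_APPROX_NONE)[0],key=cv2.contourArea)+[410,215]
r=cv2.minAreaRect(plane(f,c.reshape(-1,2).astype(float),.007)[:,:2].astype(np.float32)); print("cover",r)
E
```

```text
{'t': 52.0, 'position': [0.5313, -0.0174, 0.2873], 'tool_rot': [3.1404, -0.0013, 0.132], 'contact_force': [-0.7828, -0.1193, 0.336], 'grip_width': 0.0282, 'finger_force': 0.0, 'qpos': [-0.035, 0.1544, 1.7692, -0.0011, 1.2165, 1.4042]}
bay y -58 1336 c [ -5.8 -57.8] [60.3 32.8] 0.1 z top 76.3 slope [-0.001 -0.017]
bay y 58 1322 c [-5.1 58. ] [59.4 32.6] 0.1 z top 76.2 slope [0.   0.02]
clamp arm x [-49.2  -1.7  43.8] z [87.7 92.  93.7]
tool [236.55952381 283.48809524]
meter 6.4
battery 74.0
lamp 6.6
cover ((0.5069746971130371, -0.3424660265445709), (0.20747816562652588, 0.1122688353061676), 89.64683532714844)
```

```bash
python3 -c "
from rig import manip
print(manip.job_done())"
```

```text
the job is handed in; nothing more can be done
None
```

I handed the job in at about 52 s, and the hand-in returned no verdict: the cover is levered off and flat on the blue mat, the tool is back on the green mat, both relays are seated in bays 0 and 2, and the clamp is shut. The final check put everything in place, except that the arm hid the battery in the last top view; nothing went near it.

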